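# Turn a punch set over into its cover on the drip tray

## Robot

A 7-joint arm with a two-finger parallel gripper is mounted at the origin on the work surface. World frame = base frame: x ahead of the robot, y to its left, z up, the work surface at z = 0. Lengths are in mm, angles in degrees, forces in N, time in s.
With the tool pointing down it reaches from about 425 to 950 mm from the base axis. Payload 16.7 kg.
Tool frame: the origin (TCP) lies between the finger pads; the fingertips stand 19 mm ahead of it and the grasp point (between the pads) is the TCP (arm.tips_ahead is the distance from the TCP to the fingertips, in mm); z points along the fingers, y is the line along which they close (so a half turn about z gives the same grasp; the last joint's range is limited). The gripper opens to 94 mm and grips with 3 to 60 N. Pads are 16 mm wide; open, the fingers measure 119 mm over their backs; the gripper's body (75 mm by 177 mm) begins 78 mm behind the grasp point.
Start: joints at [-78.982, 24.414, 4.234, 92.017, -1.954, 63.644, -3.845], TCP at [226.252, 635.913, 224.467] pointing down, gripper open.
Joint ranges: [-163.25, 163.25], [-28.42, 122.38], [-70.27, 78.77], [12.13, 141.07], [-58.53, 238.53], [9.26, 117.41], [-156.51, 156.51]. Speed limits (degrees/s): [108.29, 108.29, 136.94, 136.94, 172.46, 172.46, 172.46].

## Interface

Orientations are given as [roll, pitch, yaw] about the fixed x, y, z axes, in that order (R = Rz(yaw) Ry(pitch) Rx(roll)).
In Python, from workcell import arm, eyes gives the robot as it stands.
- The arm moves only by the tool carry_out, never from a script. Its argument "targets" is a list of rows, each a list of 2 entries, a list of its own where there are three numbers: the shift along the world's x, y, z normalised to -1 to 1, where 1 is 200 mm, then the turn, a rotation vector about the world's x, y, z normalised to -1 to 1, where 1 is 180 degrees. A call has exactly 5 rows; each row is the pose to reach, as a shift and turn from the pose commanded when the call began, turning the shorter way round; what a row does not reach only later rows make up. A row lasts 1/10 s, in which the tool goes at most 50 mm and 8.59 degrees, less where a joint would pass 70% of its speed; a pose out of reach is approached as far as the arm can. A call with a number of a shift or a turn outside -1 to 1 is refused whole. A call with a gripper value outside its range is refused whole. "hand" is the opening, from 0 (shut) to 1 (fully open), set as the call begins (left out, the last holds). The fingers move at their own pace and stop on an object; "force" is the grip in N (left out, the last holds). Time passes only in rows, so rows that repeat a pose let the fingers close, or fill a call up. It gives the time, the measured TCP pose, the force, the opening and the grip force at its end, in the units of the state.
- arm.sense(): the state, without advancing time (a new reading comes with each control period).
- eyes.read_camera(name): name is "scene" or "side" or "wrist"; returns a dict with "image" (420x560x3 uint8, red, green, blue), "intrinsics" (3x3 intrinsics, pixels), "pose" (4x4, takes a point from camera to world coordinates); the wrist camera has in their place "hand_eye" (4x4, takes a point from camera to tool coordinates, whose origin is the TCP and whose axes are the flange's). Camera axes: x right, y down, z forward; pixel columns grow to the right and rows downward; lengths in mm; the calibration is good to about 2 mm. A picture is of the moment at which its call begins: read the wrist's pose just before it. There is no depth.
- arm.close_job(): hands the job in; it is judged then, once.
The state is a dict: "t": time; "joint_positions": joint angles; "joint_vel": joint speeds; "tau": joint torques, N m; "eef_pos": TCP position; "orientation": TCP orientation; "force": force on the tool from outside, world axes, zero at the start; "wrist_torque": the same for the moment, N m; "grip_width": opening from 0.0 (shut) to 1.0 (fully open); "finger_force": force on a finger pad.
Only numpy, scipy, OpenCV 4.12 (cv2) and the standard library are available. Lean on these libraries where they do the work, as an engineer would, in place of code of your own. Each camera call takes 0.05 s, during which the arm holds its last target. There are 200 camera calls.

## Task

The punch set is to be oiled faces up: put the loose orange cover on the black rack with the thumb tabs lined up, hold the two together, turn them over and set them, cover underneath, flat in the free part of the drip tray. Then lift the rack off so that all six punches are left standing in the cover with their faces up, and put the empty rack down flat on the cabinet's green mat, either way up. Do not disturb the other things.

Things in the scene. Friction and masses are not known exactly. Their poses are not given: they have to be found in the camera images.
- rack_mid (a point): Centre of the black punch rack, a 110 g block 50 (x) x 64 (y) x 41 mm high; z points up out of its holes. Top 3 mm: a raised step, 38 x 52 mm; the cover rests on the shoulder round it, 38 mm above the underside. At each end (+y, -y) a thumb tab 34 mm long, 36 mm wide, 8 mm thick, its upper face level with the shoulder, 30 mm free below. 2 x 3 square holes 10.5 mm wide, 25 mm deep.
- cover_mid (a point): Centre of the loose orange cover, a 70 g hood 50 (x) x 64 (y) x 38 mm high; z points from its open rim to its closed top. Walls 4 mm (2 mm clear of the rack's step all round), top 8 mm. Tabs like the rack's, level with the rim. Starts rim down on the bench. Home on the rack (either way round) cover_mid is 36.5 mm above rack_mid; each pair of tabs makes a 16 mm grip, 30 mm free below.
- cabinet_mat (a point): Centre of the flat top of the green rubber mat on the grey steel drawer cabinet (fixed, 210 (x) x 170 (y) mm, mat top 123 mm above the bench); x points from the drawer fronts (the robot's side) to the back, y to the left, z up. The rack (upright, tabs to left and right) and the wax tin start on it.
- tray_floor (a point): Centre of the flat floor of the perforated drip tray lying over the steel rinse pan (fixed, outside 210 (x) x 170 (y) mm, floor 120 mm above the bench, lip 5 mm high and 5 mm thick all round, so 200 x 160 mm inside); x points from the robot's side to the back, y to the left, z up. The brass oil cup stands somewhere in it.
- wax_tin_mid (a point): Centre of a red round tin, 44 mm across, 28 mm high, loose on the mat beside the rack. Leave alone.
- oil_cup_mid (a point): Centre of a small brass cup, 46 mm across, 30 mm high, loose in the drip tray. Leave alone.
- hammer_mid (a point): Middle of a ball-peen hammer lying on the bench, 305 mm long along its x (handle to -x, head at +x = 150 mm, 32 mm high). Leave alone.
- bench_block_mid (a point): Centre of a square steel bench block, 65 x 65 x 28 mm, lying on the bench. Leave alone.
- oil_bottle_mid (a point): Half-way up a white oil bottle, 54 mm across, 150 mm high, on the bench behind the gap between the cabinet and the pan. Leave alone.
- punch1: Square-shank steel punch, 9 x 9 x 50 mm, 32 g; origin at its centre; z points to its plain struck head, -z to its small brass-coloured working face. Starts face down, loose, in the rack hole at (-8.5, -17) mm from rack_mid, standing 25 mm out of the step and 28 mm above the shoulder; it slides out freely.
- punch2: Square-shank steel punch, 9 x 9 x 50 mm, 32 g; origin at its centre; z points to its plain struck head, -z to its small brass-coloured working face. Starts face down, loose, in the rack hole at (-8.5, 0) mm from rack_mid, standing 25 mm out of the step and 28 mm above the shoulder; it slides out freely.
- punch3: Square-shank steel punch, 9 x 9 x 50 mm, 32 g; origin at its centre; z points to its plain struck head, -z to its small brass-coloured working face. Starts face down, loose, in the rack hole at (-8.5, 17) mm from rack_mid, standing 25 mm out of the step and 28 mm above the shoulder; it slides out freely.
- punch4: Square-shank steel punch, 9 x 9 x 50 mm, 32 g; origin at its centre; z points to its plain struck head, -z to its small brass-coloured working face. Starts face down, loose, in the rack hole at (+8.5, -17) mm from rack_mid, standing 25 mm out of the step and 28 mm above the shoulder; it slides out freely.
- punch5: Square-shank steel punch, 9 x 9 x 50 mm, 32 g; origin at its centre; z points to its plain struck head, -z to its small brass-coloured working face. Starts face down, loose, in the rack hole at (+8.5, 0) mm from rack_mid, standing 25 mm out of the step and 28 mm above the shoulder; it slides out freely.
- punch6: Square-shank steel punch, 9 x 9 x 50 mm, 32 g; origin at its centre; z points to its plain struck head, -z to its small brass-coloured working face. Starts face down, loose, in the rack hole at (+8.5, 17) mm from rack_mid, standing 25 mm out of the step and 28 mm above the shoulder; it slides out freely.
Mind the look-alikes: they are no part of the job. Of the things like the part that bears rack_mid, leave any that is yellow; of the rest the smaller one is meant. Of the things that look like the part that bears cover_mid, the largest one is meant.

How it is judged:
By the outcome, as a careful person would: the job done as asked, in the order asked, and still so for the second after the job is handed in, with the robot touching nothing.
It also fails if it takes over 72 s, if anything falls off the work surface, if the arm or the gripper's body presses on something with over 40 N, if the wrist force passes 120 N, or if a joint passes its speed limit or range.

## Working session

There is one attempt and no reset: what is moved stays moved. The work goes in short steps, Python scripts to look and compute and a tool call to move; the robot and the scene stay as the last step left them, time stands still between calls to the robot, and variables do not carry over. Pictures are saved under pics/ and viewed, at most 10 in all, crops included, and the job is handed in when it is done.

Besides the shell and the picture viewer there is one more tool, called after ">>>" as name(argument=value, ...) on one line, values as JSON. carry_out: Moves the arm, as the interface text tells. Scaled input: -1 to 1 covers 200 mm each way for a shift and 180 degrees each way for a turn. Its arguments: {"type":"object","properties":{"targets":{"type":"array","items":{"type":"array"}},"hand":{"type":"number"},"force":{"type":"number"}},"required":["targets"]}

```bash
ls; mkdir -p pics; python3 - <<'E'
from workcell import arm, eyes
import cv2,numpy as np
np.set_printoptions(precision=3,suppress=True)
print(arm.sense())
for n in ("scene","side"):
    c=eyes.read_camera(n); cv2.imwrite(f"pics/{n}0.png",c["image"][:,:,::-1]); print(n,c["intrinsics"],c["pose"])
c=eyes.read_camera("wrist");print(c["hand_eye"],c["intrinsics"])
E
```

```text
pics
{'t': 0.0, 'joint_positions': array([-78.981,  24.449,   4.234,  92.053,  -1.954,  63.644,  -3.843]), 'joint_vel': array([-0.005,  0.068,  0.011, -0.012, -0.   , -0.022,  0.047]), 'tau': array([ -0.002, -93.585,   3.665, -45.418,  -0.049,   0.02 ,   0.   ]), 'eef_pos': array([226.165, 635.533, 223.774]), 'orientation': array([-179.926,    0.006,  160.413]), 'force': array([-0.42 , -0.061,  0.828]), 'wrist_torque': array([-0.005, -0.012,  0.023]), 'finger_force': 0.0, 'grip_width': 1.0022838129669192}
scene [[456.751   0.    279.729]
 [  0.    456.751 203.227]
 [  0.      0.      1.   ]] [[   0.535    0.695   -0.48  1085.603]
 [   0.844   -0.449    0.293 -320.525]
 [  -0.012   -0.562   -0.827 1130.051]
 [   0.       0.       0.       1.   ]]
side [[453.792   0.    283.014]
 [  0.    453.792 208.305]
 [  0.      0.      1.   ]] [[ -0.99   -0.094   0.105 398.031]
 [ -0.14    0.695  -0.706 868.194]
 [ -0.007  -0.713  -0.701 964.566]
 [  0.      0.      0.      1.   ]]
[[  -0.002   -0.967   -0.255   73.65 ]
 [   1.      -0.002   -0.       0.453]
 [  -0.      -0.255    0.967 -159.771]
 [   0.       0.       0.       1.   ]] [[301.651   0.    277.682]
 [  0.    301.651 205.821]
 [  0.      0.      1.   ]]
```

View pics/scene0.png

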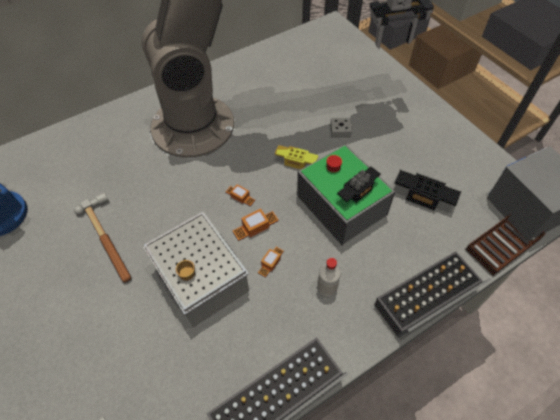

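View pics/side0.png

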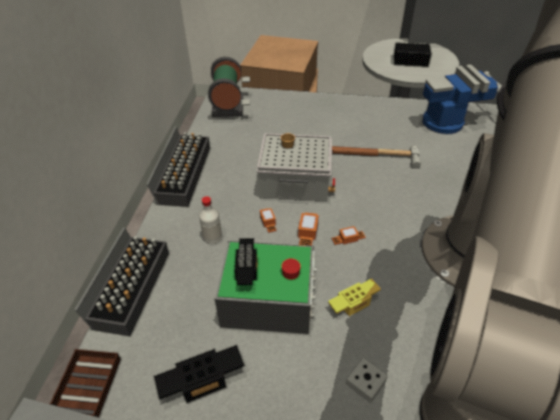

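```bash
cat > h.py <<'E'
from workcell import arm, eyes
import cv2, numpy as np
from scipy.spatial.transform import Rotation as Ro
np.set_printoptions(precision=2,suppress=True)
def cam(n):
    s=arm.sense() if n=="wrist" else None
    c=eyes.read_camera(n)
    if s is not None:
        T=np.eye(4);T[:3,:3]=Ro.from_euler("xyz",s["orientation"],degrees=True).as_matrix();T[:3,3]=s["eef_pos"]
        c["pose"]=T@c["hand_eye"]
    c["hsv"]=cv2.cvtColor(c["image"],cv2.COLOR_RGB2HSV)
    return c
def rays(c,uv):
    uv=np.atleast_2d(uv).astype(float)
    d=np.c_[uv,np.ones(len(uv))]@np.linalg.inv(c["intrinsics"]).T@c["pose"][:3,:3].T
    return c["pose"][:3,3],d
def onz(c,uv,z):
    o,d=rays(c,uv); return o+d*((z-o[2])/d[:,2])[:,None]
def tri(c1,u1,c2,u2):
    A=[];b=[]
    for c,u in((c1,u1),(c2,u2)):
        o,d=rays(c,u);d=d[0]/np.linalg.norm(d[0]);P=np.eye(3)-np.outer(d,d);A.append(P);b.append(P@o)
    x=np.linalg.lstsq(np.vstack(A),np.hstack(b),rcond=None)[0]
    return x,np.linalg.norm(np.vstack(A)@x-np.hstack(b))
def proj(c,p):
    q=np.linalg.inv(c["pose"])@np.r_[p,1];q=c["intrinsics"]@q[:3];return q[:2]/q[2]
def blobs(m,amin=30):
    cs,_=cv2.findContours(m.astype(np.uint8),cv2.RETR_EXTERNAL,cv2.CHAIN_APPROX_NONE)
    return sorted([k for k in cs if cv2.contourArea(k)>amin],key=cv2.contourArea,reverse=True)
def hs(c,lo,hi): return cv2.inRange(c["hsv"],np.array(lo),np.array(hi))
def box(c,k,z):
    p=onz(c,k[:,0],z)[:,:2].astype(np.float32); return cv2.minAreaRect(p)
E
python3 - <<'E'
from h import *
S=cam("scene");D=cam("side")
for n,c in(("scene",S),("side",D)):
    print(n)
    g=cv2.morphologyEx(hs(c,(50,120,60),(75,255,255)),cv2.MORPH_CLOSE,np.ones((25,25)))
    k=blobs(g,500)[0]; print("mat",box(c,k,123), cv2.approxPolyDP(cv2.convexHull(k),6,True)[:,0].tolist())
    for k in blobs(hs(c,(3,150,90),(14,255,255)),40):
        b=box(c,k,8); print("orange",cv2.contourArea(k),cv2.minAreaRect(k)[0],b)
    m=hs(c,(0,0,0),(179,255,32))
    for k in blobs(m,150)[:8]:
        print("black",cv2.contourArea(k),np.array(cv2.boundingRect(k)),box(c,k,123+38))
    for k in blobs(hs(c,(0,180,120),(2,255,255)),40)+blobs(hs(c,(176,180,120),(179,255,255)),40): print("red",cv2.minAreaRect(k)[0],box(c,k,151))
    for k in blobs(hs(c,(15,100,60),(24,255,255)),30): print("brass",cv2.minAreaRect(k)[0],box(c,k,150))
    cv2.imwrite(f"pics/{n}_z.png",cv2.resize(c["image"][:,:,::-1][130:330,130:480] if n=="scene" else c["image"][:,:,::-1][110:410,140:440],None,fx=2.2 if n=="scene" else 2,fy=2.2 if n=="scene" else 2,interpolation=3))
E
```

```text
scene
mat ((534.2957153320312, 228.1909942626953), (196.00999450683594, 157.099609375), 2.8464908599853516) [[343, 147], [390, 190], [347, 218], [302, 171]]
orange 218.0 (252.71621704101562, 226.7026824951172) ((457.933349609375, -31.58803939819336), (111.35657501220703, 51.64210891723633), 87.7862777709961)
orange 101.0 (240.60003662109375, 194.30001831054688) ((343.29522705078125, -4.590415954589844), (87.36418914794922, 39.870487213134766), 26.77050018310547)
orange 42.5 (271.49517822265625, 264.3837585449219) ((591.7179565429688, -49.673187255859375), (51.42967224121094, 29.82737922668457), 75.51879119873047)
black 956.5 [163  56  41  35] ((-71.55428314208984, 32.07240676879883), (129.2482452392578, 158.94155883789062), 72.19536590576172)
black 667.5 [396 176  60  33] ((699.4906005859375, 356.3755187988281), (107.71481323242188, 115.29316711425781), 78.91717529296875)
red (334.0, 161.0) ((479.1037292480469, 227.22129821777344), (33.087318420410156, 36.091800689697266), 54.22298812866211)
brass (475.9810791015625, 47.80179977416992) ((354.6505126953125, 923.5369873046875), (500.64
[... 3517 characters left out ...]
396087646484)
brass (287.5, 140.5) ((547.1847534179688, -243.40798950195312), (39.68623733520508, 66.07691955566406), 7.547258377075195)
brass (204.23458862304688, 388.60321044921875) ((596.2178955078125, 532.3575439453125), (48.882667541503906, 9.272929191589355), 30.53278350830078)
brass (393.43194580078125, 152.08950805664062) ((232.08358764648438, -227.01148986816406), (95.21229553222656, 19.920543670654297), 1.58255934715271)
brass (108.0, 307.0) ((842.1167602539062, 390.5405578613281), (11.058540344238281, 24.992076873779297), 37.106689453125)
brass (125.94231414794922, 293.7115173339844) ((818.1577758789062, 353.6114501953125), (11.19300365447998, 25.3606014251709), 30.34121322631836)
```

View pics/scene_z.png

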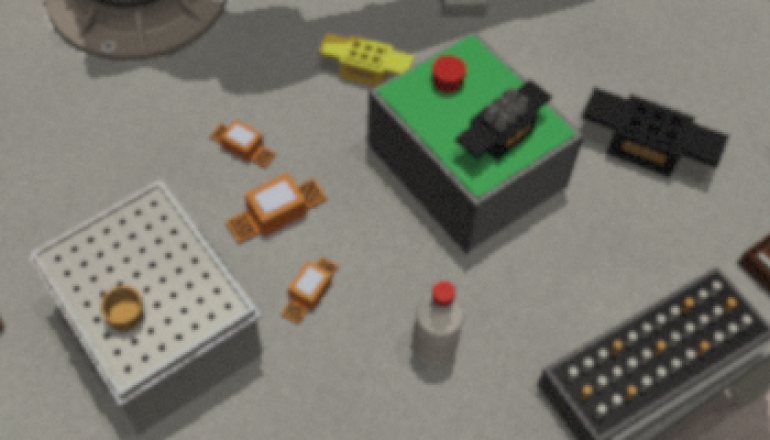

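>>> carry_out(targets=[[[0.75, -0.9, 0.3], [0, 0, -0.1]], [[0.75, -0.9, 0.3], [0, 0, -0.1]], [[0.75, -0.9, 0.3], [0, 0, -0.1]], [[0.75, -0.9, 0.3], [0, 0, -0.1]], [[0.75, -0.9, 0.3], [0, 0, -0.1]]], hand=1)

```text
t: 0.75
eef_pos: [377.9, 453.6, 285.3]
orientation: [180.0, 0.0, 142.3]
force: [-0.6, -0.4, 0.7]
grip_width: 0.999
finger_force: 0.0
```

>>> carry_out(targets=[[[0.7, -0.95, 0.1], [0, 0, -0.1]], [[0.7, -0.95, 0.1], [0, 0, -0.1]], [[0.7, -0.95, 0.1], [0, 0, -0.1]], [[0.7, -0.95, 0.1], [0, 0, -0.1]], [[0.7, -0.95, 0.1], [0, 0, -0.1]]])

```text
t: 1.25
eef_pos: [517.8, 262.9, 305.0]
orientation: [180.0, 0.0, 124.3]
force: [0.8, 1.7, 0.0]
grip_width: 1.001
finger_force: 0.0
```

```bash
cat >> h.py <<'E'
import json
def log():
    s=arm.sense(); open("log.jsonl","a").write(json.dumps([list(map(float,s["joint_positions"])),list(map(float,s["eef_pos"])),list(map(float,s["orientation"]))])+"\n")
    print("t %.1f"%s["t"],s["eef_pos"],s["orientation"],s["joint_positions"],s["force"],"grip",s["grip_width"],s["finger_force"])
E
python3 - <<'E'
from h import *
log()
c=cam("wrist");np.savez("w1.npz",**{k:v for k,v in c.items()}); cv2.imwrite("pics/w1.png",c["image"][:,:,::-1])
E
```

```text
t 1.2 [517.8  262.85 305.02] [179.97   0.02 124.29] [-52.52  12.24  22.92  99.85  -5.06  68.9    6.05] [0.75 1.68 0.01] grip 1.0013874523626929 0.0
```

View pics/w1.png

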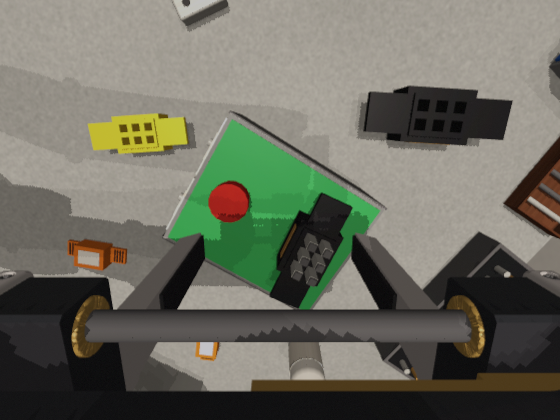

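```bash
python3 - <<'E'
from h import *
c=dict(np.load("w1.npz"))
m=cv2.inRange(c["hsv"],(0,0,0),(179,255,38))
m[:,:262]=0;m[:,355:]=0;m[:190]=0;m[310:]=0
v=c["hsv"][:,:,2]
E=onz(c,[[322,194],[352,208],[298,307],[272,292]],161);print(E, E.mean(0))
d=E[:2].mean(0)-E[2:].mean(0);print("len",np.linalg.norm(d),"ang",np.degrees(np.arctan2(d[1],d[0])),"wid",np.linalg.norm(E[0]-E[1]),np.linalg.norm(E[2]-E[3]))
k=blobs(m,100)[0];b=box(c,k,161);print(cv2.contourArea(k),b)
# mat from wrist
g=cv2.inRange(c["hsv"],(50,120,60),(75,255,255))
h=cv2.approxPolyDP(cv2.convexHull(blobs(g,500)[0]),6,True)[:,0];print(h.tolist(),onz(c,h,123)[:,:2])
r=blobs(cv2.inRange(c["hsv"],(0,150,80),(3,255,255)),200)[0];print("tin",box(c,r,151))
S=cam("scene");D=cam("side")
# height check: rack tab ends in side picture (black blob on mat)
for n,q in(("S",S),("D",D)):
  print(n,[proj(q,p) for p in E])
np.savez("sd.npz",S=S["image"],D=D["image"])
cv2.imwrite("pics/sidez.png",np.hstack([cv2.resize(D["image"][230:310,210:330,::-1],None,fx=3.2,fy=3.2,interpolation=2),cv2.resize(S["image"][150:230,300:420,::-1],None,fx=3.2,fy=3.2,interpolation=2)]))
E
```

```text
[[552.47 294.15 161.  ]
 [587.24 299.68 161.  ]
 [608.18 172.15 161.  ]
 [572.9  171.37 161.  ]] [580.2  234.34 161.  ]
len 126.85470086431663 ang 99.38595086777286 wid 35.20548851892992 35.29318382522437
3274.5 ((576.7509765625, 232.35107421875), (56.07371520996094, 131.681396484375), 9.60010814666748)
[[232, 120], [378, 210], [308, 309], [169, 237]] [[431.85 301.79]
 [627.87 311.84]
 [636.98 157.94]
 [440.92 144.02]]
tin ((477.5698547363281, 229.40969848632812), (42.415096282958984, 41.32362365722656), 69.41699981689453)
S [array([370.38, 165.85]), array([380.21, 173.49]), array([346.74, 200.2 ]), array([338.31, 190.98])]
D [array([252.06, 282.02]), array([235.82, 282.32]), array([238.65, 237.8 ]), array([253.34, 239.05])]
```

View pics/sidez.png

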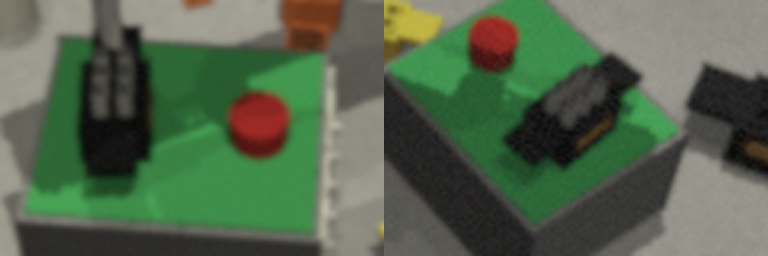

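>>> carry_out(targets=[[[-0.1, -0.9, 0], [0, 0, -0.095]], [[-0.1, -0.9, 0], [0, 0, -0.095]], [[-0.1, -0.9, 0], [0, 0, -0.095]], [[-0.1, -0.9, 0], [0, 0, -0.095]], [[-0.1, -0.9, 0], [0, 0, -0.095]]])

```text
t: 1.9
eef_pos: [495.6, 82.9, 304.8]
orientation: [180.0, -0.0, 107.1]
force: [-0.4, 0.8, -0.2]
grip_width: 0.999
finger_force: 0.0
```

>>> carry_out(targets=[[[-0.19, -0.6, -0.4], [0, 0, -0.095]], [[-0.19, -0.6, -0.4], [0, 0, -0.095]], [[-0.19, -0.6, -0.4], [0, 0, -0.095]], [[-0.19, -0.6, -0.4], [0, 0, -0.095]], [[-0.19, -0.6, -0.4], [0, 0, -0.095]]])

```text
t: 2.4
eef_pos: [458.2, -33.1, 224.3]
orientation: [-180.0, -0.0, 90.2]
force: [-1.0, 1.6, 0.7]
grip_width: 1.0
finger_force: 0.0
```

```bash
python3 - <<'E'
from h import *
log()
c=cam("wrist");np.savez("w2.npz",**{k:v for k,v in c.items()}); cv2.imwrite("pics/w2.png",c["image"][:,:,::-1])
for k in blobs(hs(c,(3,150,90),(16,255,255)),150): print(cv2.contourArea(k),cv2.boundingRect(k),box(c,k,8))
E
```

```text
t 2.4 [458.16 -33.13 224.26] [-179.96   -0.01   90.25] [-38.74   3.36  36.85 120.24  -2.41  57.13  -0.37] [-0.98  1.59  0.74] grip 0.99954132996503 0.0
2699.5 (257, 151, 45, 78) ((459.08697509765625, -38.36520004272461), (100.97027587890625, 53.90599060058594), 87.90264892578125)
1320.5 (150, 149, 56, 42) ((330.9701843261719, -14.365036010742188), (64.01415252685547, 36.83599853515625), 23.734664916992188)
622.5 (354, 176, 44, 56) ((588.2100219726562, -54.230323791503906), (39.16881561279297, 70.93726348876953), 28.448347091674805)
275.0 (197, 144, 28, 27) ((375.5464782714844, 5.283624649047852), (25.480592727661133, 26.93648338317871), 23.819374084472656)
235.5 (268, 129, 26, 20) ((460.9117736816406, 25.47637176513672), (20.20653533935547, 32.42015838623047), 81.21309661865234)
172.0 (353, 164, 20, 17) ((564.70458984375, -14.319042205810547), (21.147127151489258, 17.291719436645508), 23.991437911987305)
```

View pics/w2.png

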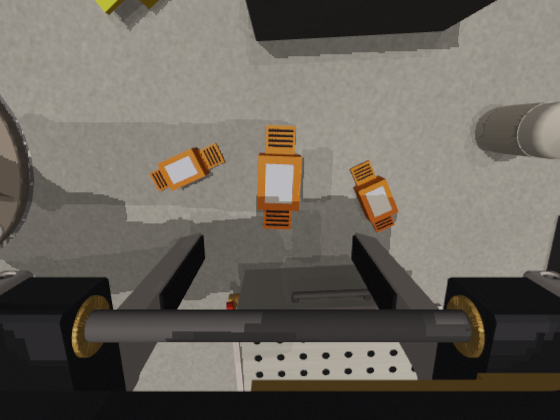

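```bash
python3 - <<'E'
from h import *
c=dict(np.load("w2.npz")); S=cam("scene")
m=hs(c,(3,150,60),(20,255,255)); m[:,:250]=0;m[:,310:]=0;m[:115]=0;m[240:]=0
# tabs: rows
ys,xs=np.nonzero(m); print("rows",ys.min(),ys.max())
for r in (ys.min()+3,ys.min()+12,ys.max()-10,ys.max()-4): q=xs[ys==r];print(r,q.min(),q.max())
e=onz(c,[[(xs[ys<ys.min()+20].min()+xs[ys<ys.min()+20].max())/2,ys.min()],[(xs[ys>ys.max()-12].min()+xs[ys>ys.max()-12].max())/2,ys.max()+1]],8)
d=e[0]-e[1];print(e,e.mean(0),"len",np.linalg.norm(d),"ang",np.degrees(np.arctan2(d[1],d[0])))
def label(q,cx,cy,w,t):
    k=q["hsv"][cy-w:cy+w,cx-w:cx+w]; b=((k[:,:,1]<60)&(k[:,:,2]>t)).astype(np.uint8)
    kk=blobs(b,10)[0];M=cv2.moments(kk);return np.array([M["m10"]/M["m00"]+cx-w,M["m01"]/M["m00"]+cy-w]),cv2.contourArea(kk)
a,A=label(c,280,183,22,190);b,B=label(S,256,219,12,190);print(a,A,b,B,tri(c,a,S,b))
# top face rect from wrist (orange+label above rows)
L=onz(c,a,38);print("label@38",L)
E
```

```text
rows 126 228
129 266 295
138 266 294
218 264 290
224 263 290
[[461.52  41.48   8.  ]
 [456.9  -89.59   8.  ]] [459.21 -24.06   8.  ] len 131.15173253123174 ang 87.97997635233064Traceback (most recent call last):
  File "<stdin>", line 12, in <module>
  File "<stdin>", line 11, in label
IndexError: list index out of range
```

>>> carry_out(targets=[[[0.005, 0.045, -0.2], [0, 0, -0.0125]], [[0.005, 0.045, -0.4], [0, 0, -0.0125]], [[0.005, 0.045, -0.6], [0, 0, -0.0125]], [[0.005, 0.045, -0.8], [0, 0, -0.0125]], [[0.005, 0.045, -0.8], [0, 0, -0.0125]]])

```text
t: 3.0
eef_pos: [457.4, -23.9, 61.1]
orientation: [-179.6, 0.1, 88.1]
force: [-0.0, -0.3, 1.1]
grip_width: 1.001
finger_force: 0.0
```

>>> carry_out(targets=[[[0, 0, -0.1], [0, 0, 0]], [[0, 0, -0.19], [0, 0, 0]], [[0, 0, -0.19], [0, 0, 0]], [[0, 0, -0.19], [0, 0, 0]], [[0, 0, -0.19], [0, 0, 0]]])

```text
t: 3.5
eef_pos: [460.3, -24.6, 28.0]
orientation: [179.9, -0.0, 88.0]
force: [0.5, -0.3, -0.2]
grip_width: 0.999
finger_force: 0.0
```

>>> carry_out(targets=[[[0, 0, 0], [0, 0, 0]], [[0, 0, 0], [0, 0, 0]], [[0, 0, 0], [0, 0, 0]], [[0, 0, 0], [0, 0, 0]], [[0, 0, 0], [0, 0, 0]]], hand=0.35, force=25)

```text
t: 4.0
eef_pos: [459.2, -25.1, 26.5]
orientation: [-180.0, 0.0, 88.0]
force: [0.7, 0.4, 0.0]
grip_width: 0.611
finger_force: 0.0
```

>>> carry_out(targets=[[[0, 0, 0], [0, 0, 0]], [[0, 0, 0], [0, 0, 0]], [[0, 0, 0], [0, 0, 0]], [[0, 0, 0], [0, 0, 0]], [[0, 0, 0], [0, 0, 0]]])

```text
t: 4.5
eef_pos: [459.2, -25.2, 26.4]
orientation: [-180.0, 0.0, 88.0]
force: [-0.2, -0.4, -0.2]
grip_width: 0.528
finger_force: 25.0
```

>>> carry_out(targets=[[[0, 0, 0.1], [0, 0, 0]], [[0, 0, 0.3], [0, 0, 0]], [[0, 0, 0.55], [0, 0, 0]], [[0, 0, 0.8], [0, 0, 0]], [[0, 0, 1.0], [0, 0, 0]]])

```text
t: 5.0
eef_pos: [459.3, -25.6, 228.9]
orientation: [179.9, -0.0, 87.9]
force: [1.1, 0.3, -0.6]
grip_width: 0.528
finger_force: 25.0
```

>>> carry_out(targets=[[[0.1, 0.1, 0.3], [0, 0, 0]], [[0.25, 0.3, 0.35], [0, 0, 0.02]], [[0.4, 0.5, 0.35], [0, 0, 0.04]], [[0.58, 0.65, 0.35], [0, 0, 0.06]], [[0.58, 0.65, 0.35], [0, 0, 0.063]]])

```text
t: 5.5
eef_pos: [577.5, 110.1, 295.4]
orientation: [-180.0, 0.0, 99.8]
force: [-1.0, -0.7, -1.6]
grip_width: 0.531
finger_force: 25.0
```

>>> carry_out(targets=[[[0, 0, 0], [0, 0, 0]], [[0, 0, 0], [0, 0, 0]], [[0, 0, 0], [0, 0, 0]], [[0, 0, 0], [0, 0, 0]], [[0, 0, 0], [0, 0, 0]]])

```text
t: 6.0
eef_pos: [575.0, 104.4, 296.9]
orientation: [180.0, -0.0, 99.3]
force: [-0.7, 0.5, -0.7]
grip_width: 0.528
finger_force: 25.0
```

```bash
python3 - <<'E'
from h import *
log()
c=cam("wrist");np.savez("w3.npz",**{k:v for k,v in c.items()}); cv2.imwrite("pics/w3.png",c["image"][:,:,::-1])
E
```

```text
t 6.0 [574.98 104.38 296.89] [179.97  -0.04  99.26] [-45.93  14.09  35.71 100.55  -8.85  68.13   1.52] [-0.69  0.54 -0.68] grip 0.5278960167203259 24.999768286943436
```

View pics/w3.png

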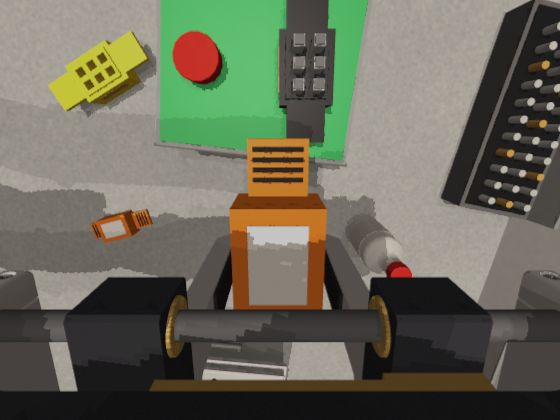

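```bash
python3 - <<'E'
from h import *
c=dict(np.load("w3.npz"));w1=dict(np.load("w1.npz"))
v=c["hsv"];g=cv2.inRange(v,(45,70,30),(80,255,255))
for r in (3,10,18,40,60,80,95,110,115,120,128,134): 
    q=np.nonzero(g[r,240:360]==0)[0]+240;print(r,q.min(),q.max(),end=" | ")
for x in (295,305,315):
    print(x, [int(a) for a in c["hsv"][132:152:1,x,1]])
E=onz(c,[[286,141],[325,141]],161);print(E)
print("tri near corners",tri(c,[286,141],w1,[272,292]),tri(c,[325,141],w1,[298,307]))
P=onz(c,[[305.5,130],[307,10]],161);d=P[1]-P[0];print("ang",np.degrees(np.arctan2(d[1],d[0])))
# punch heads: centres at z=189
h=onz(c,[[300,86],[320,86],[299,40],[320,40],[299,62],[320,62]],189);print(h,h.mean(0))
E
```

```text
3 287 327 | 10 287 327 | 18 287 327 | 40 279 334 | 60 278 359 | 80 278 359 | 95 279 359 | 110 287 359 | 115 287 359 | 120 287 359 | 128 287 359 | 134 287 359 | 295 [26, 26, 17, 18, 13, 22, 182, 188, 187, 186, 187, 187, 187, 189, 182, 144, 43, 43, 47, 136]
305 [26, 22, 18, 18, 22, 27, 183, 192, 189, 189, 189, 189, 190, 190, 190, 190, 191, 191, 191, 192]
315 [26, 27, 27, 23, 23, 27, 24, 20, 20, 20, 110, 148, 154, 152, 143, 139, 139, 140, 142, 139]
[[573.71 165.63 161.  ]
 [610.65 171.58 161.  ]]
tri near corners (array([575.03, 165.82, 151.17]), np.float64(1.6286800082771258)) (array([610.31, 171.06, 158.04]), np.float64(1.3060224006424224))
ang 99.76174519720367
[[576.83 212.73 189.  ]
 [593.24 215.38 189.  ]
 [569.91 246.58 189.  ]
 [586.53 249.26 189.  ]
 [572.77 230.63 189.  ]
 [589.68 233.36 189.  ]] [581.49 231.32 189.  ]
```

>>> carry_out(targets=[[[0.0325, 0.2, 0], [0, 0, 0.0017]], [[0.0325, 0.4, 0], [0, 0, 0.0017]], [[0.0325, 0.635, 0], [0, 0, 0.0017]], [[0.0325, 0.635, -0.1], [0, 0, 0.0017]], [[0.0325, 0.635, -0.3], [0, 0, 0.0017]]])

```text
t: 6.55
eef_pos: [582.8, 234.1, 237.9]
orientation: [179.8, -0.1, 99.8]
force: [1.4, 0.4, -1.5]
grip_width: 0.531
finger_force: 25.0
```

>>> carry_out(targets=[[[0, 0, -0.06], [0, 0, 0]], [[0, 0, -0.12], [0, 0, 0]], [[0, 0, -0.17], [0, 0, 0]], [[0, 0, -0.215], [0, 0, 0]], [[0, 0, -0.215], [0, 0, 0]]])

```text
t: 7.05
eef_pos: [581.6, 231.7, 193.0]
orientation: [-180.0, 0.0, 99.6]
force: [0.6, 0.4, -0.8]
grip_width: 0.528
finger_force: 25.0
```

>>> carry_out(targets=[[[0, 0, 0], [0, 0, 0]], [[0, 0, 0], [0, 0, 0]], [[0, 0, 0], [0, 0, 0]], [[0, 0, 0], [0, 0, 0]], [[0, 0, 0], [0, 0, 0]]])

```text
t: 7.55
eef_pos: [581.8, 232.0, 193.7]
orientation: [180.0, -0.0, 99.6]
force: [-0.2, 0.8, -2.0]
grip_width: 0.532
finger_force: 25.0
```

```bash
python3 - <<'E'
from h import *
log()
c=cam("wrist");np.savez("w4.npz",**{k:v for k,v in c.items()})
cv2.imwrite("pics/w4.png",cv2.resize(c["image"][60:260,160:400,::-1],None,fx=3,fy=3,interpolation=2))
E
```

```text
t 7.5 [581.8  231.99 193.66] [179.99  -0.01  99.62] [-50.99  23.75  30.73 101.69 -14.    58.36  -5.38] [-0.23  0.82 -1.96] grip 0.5324958515555737 24.999680668115616
```

View pics/w4.png

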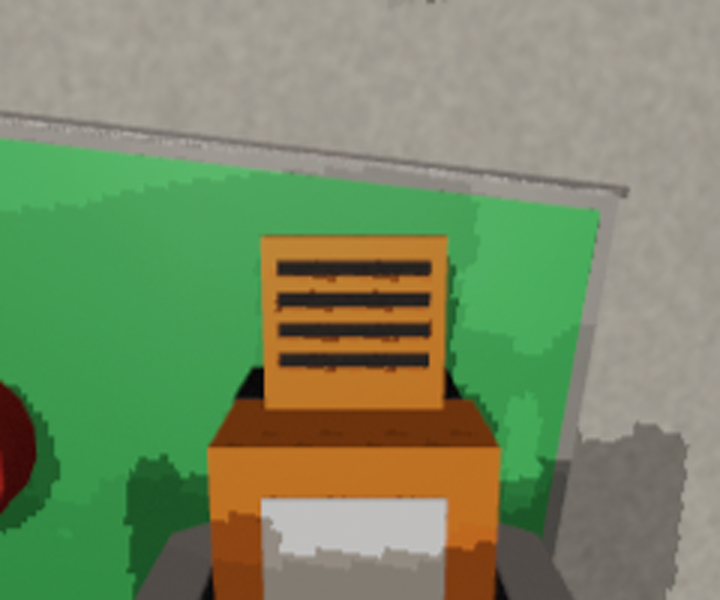

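>>> carry_out(targets=[[[0, 0, -0.008], [0, 0, 0]], [[0, 0, -0.016], [0, 0, 0]], [[0, 0, -0.024], [0, 0, 0]], [[0, 0, -0.03], [0, 0, 0]], [[0, 0, -0.03], [0, 0, 0]]])

```text
t: 8.1
eef_pos: [581.7, 231.9, 187.5]
orientation: [-180.0, -0.0, 99.6]
force: [-2.0, -1.2, 2.4]
grip_width: 0.535
finger_force: 25.0
```

```bash
python3 - <<'E'
from h import *
log()
D=cam("side");S=cam("scene")
cv2.imwrite("pics/seat.png",np.hstack([cv2.resize(D["image"][200:310,200:330,::-1],None,fx=3,fy=3,interpolation=2),cv2.resize(S["image"][130:240,300:430,::-1],None,fx=3,fy=3,interpolation=2)]))
E
```

```text
t 8.1 [581.74 231.88 187.52] [-179.99   -0.01   99.6 ] [-50.84  24.13  30.57 102.01 -14.24  57.73  -5.18] [-2.02 -1.24  2.41] grip 0.5353526117012809 24.99971553683281
```

```bash
cat > kin.py <<'E'
import numpy as np, json
from itertools import product
from scipy.optimize import least_squares
from scipy.spatial.transform import Rotation as Ro
LO=np.array([-163.25,-28.42,-70.27,12.13,-58.53,9.26,-156.51]);HI=np.array([163.25,122.38,78.77,141.07,238.53,117.41,156.51])
def fk(q,p,s):
    by,ty,d1,a1,L2,a2,L4,a4,L6=p
    t=np.array([0,0,d1.item() if hasattr(d1,'item') else d1]);R=Ro.from_euler("z",by+s[0]*q[0],degrees=True)
    t=t+R.apply([a1,0,0]);R=R*Ro.from_euler("y",q[1],degrees=True);t=t+R.apply([0,0,L2])
    R=R*Ro.from_euler("z",s[2]*q[2],degrees=True);t=t+R.apply([a2,0,0]);R=R*Ro.from_euler("y",q[3],degrees=True);t=t+R.apply([-a2,0,L4])
    R=R*Ro.from_euler("z",s[4]*q[4],degrees=True)*Ro.from_euler("y",q[5],degrees=True);t=t+R.apply([a4,0,L6])
    R=R*Ro.from_euler("z",s[6]*q[6]+ty,degrees=True);return t,R
def load(): return [(np.array(a),np.array(b),Ro.from_euler("xyz",c,degrees=True)) for a,b,c in map(json.loads,open("log.jsonl"))]
if __name__=="__main__":
    D=load();D.append((np.array([-78.981,24.449,4.234,92.053,-1.954,63.644,-3.843]),np.array([226.165,635.533,223.774]),Ro.from_euler("xyz",[-179.926,.006,160.413],degrees=True)))
    best=None
    for s in product((1,-1),(1,),(1,-1),(1,),(1,-1),(1,),(1,-1)):
        def f(p): return np.concatenate([np.r_[fk(q,p,s)[0]-t,500*((fk(q,p,s)[1].inv()*R).as_rotvec()),] for q,t,R in D]+[0.003*(p[[3,5,7]]),0.001*(p[[2,4,6,8]]-[350,400,400,280])])
        for by in (0,90,180,-90):
          for ty in (0,90,180,-90):
            r=least_squares(f,[by,ty,350,0,400,0,400,0,280])
            if best is None or r.cost<best[0]: best=(r.cost,s,r.x)
    print(best); json.dump([list(best[1]),list(best[2])],open("kin.json","w"))
    for q,t,R in D: a,b=fk(q,best[2],best[1]);print(a-t,np.degrees((b.inv()*R).as_rotvec()))
E
sed -i '/Ro.from_euler("xyz",c/!b' kin.py; python3 kin.py
```

```text
(np.float64(112.23562286460208), (-1, 1, -1, 1, -1, 1, -1), array([  -5.14560907,   84.85430361, 1944.8230791 ,  -16.68294312,
        546.50515365,   15.93897589,  477.26771538,  -20.51992471,
       2012.76103831]))
[-1.7816792   2.67295109  1.2774099 ] [-1.77961499e-03  2.82529163e-03  8.84022450e-05]
[-2.26148603  7.82294179  6.67693534] [ 7.13151668e-04 -3.45982194e-03  8.85313607e-05]
[-1.44310277 -2.02475421 -0.82715661] [3.27807576e-03 3.02199722e-03 8.92498687e-05]
[ 2.79287008 -4.07047828 -4.02123886] [8.63787135e-04 1.09640016e-03 8.75087748e-05]
[ 2.36136186 -4.15588869 -4.12479428] [ 6.26115306e-04 -7.57842262e-04  8.74134299e-05]
[-1.82219984  2.1013003   1.01724969] [ 0.00023691 -0.00632046 -0.00044111]
```

View pics/seat.png

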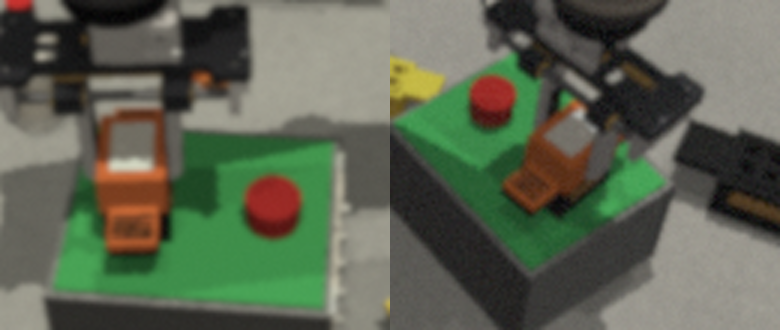

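```bash
cat > kin.py <<'E'
import numpy as np, json
from scipy.optimize import least_squares
from scipy.spatial.transform import Rotation as Ro
LO=np.array([-163.25,-28.42,-70.27,12.13,-58.53,9.26,-156.51]);HI=np.array([163.25,122.38,78.77,141.07,238.53,117.41,156.51])
E=lambda a,x:Ro.from_euler(a,x,degrees=True)
P0=np.array([-5.146,84.854,0,0,350, 0,0,546, 0,0, 0,0,477, 0,0,250.])
def fk(q,p,wr=False):
    R=E("z",p[0]-q[0]);t=R.apply([p[2],p[3],p[4]])
    R=R*E("y",q[1]);t=t+R.apply([p[5],p[6],p[7]]);R=R*E("z",-q[2]);t=t+R.apply([p[8],p[9],0])
    R=R*E("y",q[3]);t=t+R.apply([p[10],p[11],p[12]]);w=t
    R=R*E("z",-q[4])*E("y",q[5]);t=t+R.apply([p[13],p[14],p[15]]);R=R*E("z",-q[6]+p[1])
    return (t,R,w) if wr else (t,R)
def load():
    D=[(np.array(a),np.array(b),E("xyz",c)) for a,b,c in map(json.loads,open("log.jsonl"))]
    D.append((np.array([-78.981,24.449,4.234,92.053,-1.954,63.644,-3.843]),np.array([226.165,635.533,223.774]),E("xyz",[-179.926,.006,160.413])));return D
W=np.array([0,0,.03,.03,.003,.03,.03,.003,.03,.03,.03,.03,.003,.03,.03,.01])
def fit():
    D=load()
    f=lambda p:np.concatenate([np.r_[fk(q,p)[0]-t,300*(fk(q,p)[1].inv()*R).as_rotvec()] for q,t,R in D]+[W*(p-P0)])
    return least_squares(f,P0).x
def ik(p,T,R,q0,n=12,reg=.02):
    best=None;rng=np.random.default_rng(0)
    for i in range(n):
        s=np.clip(q0 if i==0 else rng.uniform(LO,HI),LO+1,HI-1)
        g=lambda q:np.r_[(fk(q,p)[0]-T),400*(fk(q,p)[1].inv()*R).as_rotvec(),reg*(q-q0)]
        r=least_squares(g,s,bounds=(LO+3,HI-3))
        e=np.linalg.norm(r.fun[:6])
        if best is None or r.cost<best[0]: best=(r.cost,e,r.x)
    return best[1:]
if __name__=="__main__":
    np.set_printoptions(precision=2,suppress=True)
    p=fit();print(p)
    for q,t,R in load(): a,b=fk(q,p);print(a-t,np.degrees((b.inv()*R).as_rotvec()))
    np.save("p.npy",p)
E
python3 kin.py
```

```text
[ -0.02  89.98   1.15 -14.17 202.14  -1.36 -14.17 554.81   1.17 -17.44
   0.4  -17.44 493.56   1.04  -0.75 264.46]
[-0.05 -0.   -0.01] [-0.  0.  0.]
[0.01 0.03 0.03] [ 0. -0.  0.]
[ 0.03 -0.06 -0.02] [0. 0. 0.]
[-0.03 -0.   -0.03] [0. 0. 0.]
[-0.01  0.01 -0.02] [ 0. -0.  0.]
[0.01 0.04 0.06] [ 0.  0. -0.]
```

>>> carry_out(targets=[[[0, 0, 0], [0, 0, 0]], [[0, 0, 0], [0, 0, 0]], [[0, 0, 0], [0, 0, 0]], [[0, 0, 0], [0, 0, 0]], [[0, 0, 0.1], [0, 0, 0]]], hand=0.75)

```text
t: 8.7
eef_pos: [580.5, 231.6, 205.6]
orientation: [-179.8, 0.1, 99.6]
force: [0.0, 0.8, 0.1]
grip_width: 0.753
finger_force: 0.0
```

>>> carry_out(targets=[[[0, 0, 0.2], [0, 0, 0]], [[0, 0, 0.4], [0, 0, 0]], [[0, 0, 0.6], [0, 0, 0]], [[0, 0, 0.6], [0, 0, 0]], [[0, 0, 0.6], [0, 0, 0]]])

```text
t: 9.2
eef_pos: [582.0, 232.0, 328.1]
orientation: [179.9, -0.0, 99.6]
force: [0.7, 0.9, -0.0]
grip_width: 0.748
finger_force: 0.0
```

>>> carry_out(targets=[[[0, -0.4, 0], [0.05, 0, 0]], [[0, -0.4, 0], [0.1, 0, 0]], [[0, -0.4, 0], [0.15, 0, 0]], [[0, -0.4, 0], [0.15, 0, 0]], [[0, -0.4, 0], [0.15, 0, 0]]])

```text
t: 9.7
eef_pos: [581.4, 150.5, 325.9]
orientation: [175.3, -26.5, 100.5]
force: [-0.3, 1.0, -0.7]
grip_width: 0.748
finger_force: 0.0
```

```bash
cat > st.py <<'E'
from h import *
import kin
log();p=kin.fit();np.save("p.npy",p);print(p)
rack=np.array([581.3,232.5]);q0=arm.sense()["joint_positions"]
def pose(c,phi,z,sg,s=55):
    a=np.radians(phi);u=np.array([np.cos(a),np.sin(a),0]);y=np.array([0,0,sg]);x=np.cross(y,u)
    return np.r_[c,z]-s*u,kin.Ro.from_matrix(np.c_[x,y,u])
for phi in (99.6,-80.4):
  for sg in(1,-1):
    for z in (161,):
      T,R=pose(rack,phi,z,sg);e,q=kin.ik(p,T,R,q0);print("rack",phi,sg,"err %.1f"%e,q)
for c,phis in(((465,-230),(90,-90)),((510,-190),(0,20,-20,180)),((465,-230),(60,120,-60,-120))):
  for phi in phis:
    for sg in(1,-1):
      T,R=pose(c,phi,158,sg);e,q=kin.ik(p,T,R,q0);print("tray",c,phi,sg,"err %.1f"%e,q if e<20 else "")
E
python3 st.py
```

```text
t 9.7 [581.43 150.52 325.95] [175.32 -26.54 100.51] [-32.63  13.87  32.58 101.33 -36.68  70.81  22.21] [-0.26  0.98 -0.74] grip 0.7481224891574073 0.0
[ -0.02  89.98   0.9  -14.   283.4   -1.05 -14.   554.52   1.06 -17.71
  -0.03 -17.71 493.56   0.96  -0.59 345.83]Traceback (most recent call last):
  File "st.py", line 11, in <module>
    T,R=pose(rack,phi,z,sg);e,q=kin.ik(p,T,R,q0);print("rack",phi,sg,"err %.1f"%e,q)
                                ~~~~~~^^^^^^^^^^
  File "kin.py", line 26, in ik
    r=least_squares(g,s,bounds=(LO+3,HI-3))
    return func(*args, **kwargs)
    raise ValueError("Initial guess is outside of provided bounds")
ValueError: Initial guess is outside of provided bounds
```

```bash
sed -i 's/LO+1,HI-1/LO+4,HI-4/;s/reg=.02/reg=.005/' kin.py; time python3 st.py
```

```text
t 9.7 [581.43 150.52 325.95] [175.32 -26.54 100.51] [-32.63  13.87  32.58 101.33 -36.68  70.81  22.21] [-0.26  0.98 -0.74] grip 0.7481224891574073 0.0
[ -0.01  89.99   0.77 -14.02 283.46  -0.88 -14.02 554.53   0.91 -17.76
  -0.01 -17.76 493.58   0.86  -0.55 345.89]
rack 99.6 1 err 0.0 [ 32.47  59.52 -33.35  98.19 -55.53  78.16 143.3 ]
rack 99.6 -1 err 0.0 [ 32.47  59.52 -33.35  98.19 -55.53  78.16 -36.7 ]
rack -80.4 1 err 0.0 [ -89.47   93.49   75.77   80.23   -0.85   89.08 -104.62]
rack -80.4 -1 err 0.0 [-75.16  69.33  35.13  79.21  32.17 100.58  45.76]
tray (465, -230) 90 1 err 0.0 [ 52.81  61.04  -6.25  81.86 -44.9  114.41 150.46]
tray (465, -230) 90 -1 err 0.0 [ 52.81  61.04  -6.25  81.86 -44.9  114.41 -29.54]
tray (465, -230) -90 1 err 0.0 [-80.04 103.6   75.77 125.08 -15.54  42.77 -95.11]
tray (465, -230) -90 -1 err 0.0 [-57.45  59.88  36.49 124.24  48.1   66.82  21.16]
tray (510, -190) 0 1 err 86.2 
tray (510, -190) 0 -1 err 101.8 
tray (510, -190) 20 1 err 32.9 
tray (510, -190) 20 -1 err 25.9 
tray (510, -190) -20 1 err 142.4 
tray (510, -190) -20 -1 err 142.4 
tray (510, -190) 180 1 err 128.3 
tray (510, -190) 180 -1 err 128.3 
tray (465, -230) 60 1 err 0.0 [ 71.91  54.29 -16.32 103.59 -55.5   91.89 153.51]
tray (465, -230) 60 -1 err 0.0 [ 71.86  54.28 -16.26 103.59 -55.53  91.93 -26.46]
tray (465, -230) 120 1 err 58.9 
tray (465, -230) 120 -1 err 58.9 
tray (465, -230) -60 1 err 67.0 
tray (465, -230) -60 -1 err 44.2 
tray (465, -230) -120 1 err 0.0 [ -58.48   95.36   75.77  101.4    -4.97   75.84 -103.21]
tray (465, -230) -120 -1 err 0.0 [-42.21  65.02  38.8  100.56  29.37  87.8   39.42]
real	1m31.842s
user	1m32.305s
sys	0m0.168s
```

```bash
python3 - <<'E'
from h import *
S=cam("scene");D=cam("side")
def cap(c,x,y,w=14):
    m=cv2.inRange(c["hsv"],(0,120,70),(4,255,255))|cv2.inRange(c["hsv"],(174,120,70),(179,255,255));z=np.zeros_like(m);z[y-w:y+w,x-w:x+w]=m[y-w:y+w,x-w:x+w]
    k=blobs(z,5)[0];return np.array(cv2.minAreaRect(k)[0])
a=cap(S,331,264);b=cap(D,207,202);print("cap",a,b,tri(S,a,D,b))
# tray: bright floor
for n,c,x0,x1,y0,y1 in(("S",S,130,255,205,325),("D",D,250,340,125,200)):
    m=((c["hsv"][:,:,1]<45)&(c["hsv"][:,:,2]>(np.percentile(c["hsv"][y0:y1,x0:x1,2],60)))).astype(np.uint8)*255
    z=np.zeros_like(m);z[y0:y1,x0:x1]=m[y0:y1,x0:x1];z=cv2.morphologyEx(cv2.morphologyEx(z,cv2.MORPH_CLOSE,np.ones((5,5))),cv2.MORPH_OPEN,np.ones((9,9)))
    k=max(blobs(z,300),key=cv2.contourArea);h=cv2.approxPolyDP(cv2.convexHull(k),7,True)[:,0];print(n,h.tolist(),onz(c,h,124)[:,:2].tolist(),box(c,k,124))
    m=hs(c,(10,90,50),(26,255,255));z=np.zeros_like(m);z[y0:y1,x0:x1]=m[y0:y1,x0:x1]
    k=blobs(z,20)[0];print("cup",cv2.boundingRect(k),box(c,k,135))
    z=None
E
```

```text
cap [331.5 263. ] [206. 201.] (array([725.48,  40.38, 142.31]), np.float64(0.03357089506072759))
S [[136, 206], [204, 214], [239, 273], [200, 303], [181, 305], [140, 255]] [[300.7758716422402, -291.22467458530497], [422.02658689049395, -150.14563849025828], [619.8860451708065, -156.44753961435867], [637.4158937951408, -270.51030291901037], [617.9560469934795, -309.91608240701447], [444.1168014343457, -339.43936840115595]] ((465.16912841796875, -241.24716186523438), (337.0417175292969, 191.2742462158203), 5.6600751876831055)
cup (176, 259, 19, 21) ((546.5325927734375, -262.0964050292969), (51.8872184753418, 43.63125228881836), 12.761351585388184)
D [[339, 125], [338, 167], [271, 167], [272, 150], [296, 126]] [[397.3892011181061, -384.096578988573], [388.9087813957851, -169.03104330715917], [582.1587611392468, -143.2773514179131], [592.0558415710312, -223.96176203715515], [535.0232188483681, -360.258894569787]] ((493.5179443359375, -263.4837646484375), (205.04856872558594, 230.4513702392578), 3.106768846511841)
cup (332, 146, 8, 8) ((401.0429382324219, -237.42892456054688), (21.04928207397461, 34.61456298828125), 3.029081344604492)
```

```bash
cat > st2.py <<'E'
from h import *
import kin,sys
p=np.load("p.npy")
mid=(kin.LO+kin.HI)/2;half=(kin.HI-kin.LO)/2
def ikc(T,R,seeds,w=3):
    best=None
    for s in seeds:
        g=lambda q:np.r_[(kin.fk(q,p)[0]-T),400*(kin.fk(q,p)[1].inv()*R).as_rotvec(),w*((q-mid)/half)**4]
        r=least_squares(g,np.clip(s,kin.LO+2,kin.HI-2),bounds=(kin.LO+1,kin.HI-1));e=np.linalg.norm(r.fun[:6])
        if best is None or r.cost<best[0]:best=(r.cost,e,r.x)
    q=best[2];return best[1],q,(half-abs(q-mid)).min()
from scipy.optimize import least_squares
def pose(c,ax,phi,z,sg,s=57):
    a=np.radians(ax);g=np.r_[np.array(c)-s*np.array([np.cos(a),np.sin(a)]),z]
    a=np.radians(phi);u=np.array([np.cos(a),np.sin(a),0]);y=np.array([0,0,sg]);x=np.cross(y,u)
    return g,kin.Ro.from_matrix(np.c_[x,y,u])
A=np.array([32.47,59.52,-33.35,98.19,-53,78,0]);B=np.array([52.8,61,-6,82,-45,112,0])
if __name__=="__main__":
    S=cam("scene");D=cam("side")
    print(onz(S,[[145,245.9],[203.6,214.1],[247.3,273.2],[185.5,311.8]],125)[:,:2]);print(onz(D,[[265,136],[332,137],[332,170],[259,168]],125)[:,:2])
    for f1 in(100,106,112):
      for sg in(1,-1):
        a=A.copy();a[6]=143 if sg>0 else -37
        print("rack",f1,sg,*ikc(*pose((581.3,232.5),99.6,f1,161,sg),[a]))
    for f2 in(70,78,84,90):
      for sg in(1,-1):
        a=B.copy();a[6]=150 if sg>0 else -30
        print("tray",f2,sg,*ikc(*pose((462,-230),90,f2,158,sg),[a]))
E
python3 st2.py
```

```text
[[ 427.5  -318.79]
 [ 422.4  -151.34]
 [ 631.65 -140.  ]
 [ 638.95 -308.3 ]]
[[ 625.1  -291.31]
 [ 415.64 -313.57]
 [ 405.31 -151.89]
 [ 615.76 -132.96]]
rack 100 1 0.01811970328159406 [ 47.    71.45 -57.11  96.87 -34.64  66.1  126.91] 13.15904404044499
rack 100 -1 0.013216355507245179 [ 45.34  69.47 -54.03  96.97 -37.88  67.54 -50.45] 16.242481160835844
rack 106 1 0.014510483320053443 [ 43.34  71.42 -55.37  92.23 -32.63  72.83 125.19] 14.903062315765183
rack 106 -1 0.010445871365660164 [ 41.72  69.6  -52.27  92.33 -35.6   74.1  -52.38] 17.997704684908804
rack 112 1 0.011955153447387156 [ 39.7   71.71 -53.88  87.62 -30.76  79.34 123.76] 16.39470920899435
rack 112 -1 0.008539037801119 [ 38.12  70.01 -50.74  87.72 -33.53  80.48 -53.94] 19.529061748435048
tray 70 1 0.010917277120196592 [ 90.07  70.28 -53.06  92.51 -27.5   83.09 125.73] 17.206478405690916
tray 70 -1 0.0071685859991759 [ 87.59  67.79 -48.56  92.66 -31.09  84.6  -50.78] 21.710006995952313
tray 78 1 0.008841448466482014 [ 85.27  70.95 -51.82  87.27 -25.06  90.58 124.61] 18.451544056684945
tray 78 -1 0.00560855732329129 [ 82.85  68.6  -47.2   87.43 -28.42  91.89 -51.99] 23.06712216987284
tray 84 1 0.007653274498712331 [ 81.84  71.7  -51.29  83.5  -23.12  95.97 123.86] 18.979624670428365
tray 84 -1 0.005717977144531595 [ 79.6   69.54 -46.83  83.66 -26.17  97.06 -52.92] 20.35130605589781
tray 90 1 0.00997452532681158 [ 78.65  72.68 -51.27  79.89 -20.95 101.14 123.08] 16.274345641812985
tray 90 -1 0.010903310809399103 [ 76.74  70.81 -47.27  80.02 -23.53 101.96 -54.07] 15.450088008960265
```

```bash
cat > go.py <<'E'
from st2 import *
def todo(T,R,n=None):
    s=arm.sense();R0=kin.E("xyz",s["orientation"]);r=(R*R0.inv()).as_rotvec(degrees=True)
    print("t %.2f"%s["t"],"at",s["eef_pos"],"q",s["joint_positions"],"F",s["force"],"grip %.1f mm"%(s["grip_width"]*94),s["finger_force"]);print("shift/200",np.round((T-s["eef_pos"])/200,4),"turn/180",np.round(r/180,4),"deg %.1f"%np.linalg.norm(r))
G,RG=pose((581.3,232.5),99.6,108,161,-1)
U=RG.as_matrix()[:,2]
E
python3 - <<'E'
from go import *
print(G,U)
P=G-100*U;P[2]=330
s=[A*[1,1,1,1,1,1,0]+[0]*6+[0] for _ in(0,)];a=A.copy();a[6]=-50
print(ikc(P,RG,[a]));P2=P.copy();P2[2]=161;print(ikc(P2,RG,[a]));todo(P,RG)
# sequence check: fractional
q=arm.sense()["joint_positions"];R0=kin.E("xyz",arm.sense()["orientation"]);r=(RG*R0.inv()).as_rotvec();T0=arm.sense()["eef_pos"]
for f in(.25,.5,.75,1):
    e,q=kin.ik(p,T0+f*(P-T0),kin.Ro.from_rotvec(f*r)*R0,q,n=1,reg=.05);print(f,"%.2f"%e,q)
E
```

```text
[590.81 176.3  161.  ] [-0.31  0.95  0.  ]Traceback (most recent call last):
  File "<stdin>", line 4, in <module>
ValueError: operands could not be broadcast together with shapes (7,) (6,)
```

```bash
python3 - <<'E'
from go import *
P=G-100*U;P[2]=330
a=A.copy();a[6]=-50
print(ikc(P,RG,[a]));P2=P.copy();P2[2]=161;print(ikc(P2,RG,[a]));todo(P,RG)
q=arm.sense()["joint_positions"];R0=kin.E("xyz",arm.sense()["orientation"]);r=(RG*R0.inv()).as_rotvec();T0=arm.sense()["eef_pos"]
for f in(.25,.5,.75,1):
    e,q=kin.ik(p,T0+f*(P-T0),kin.Ro.from_rotvec(f*r)*R0,q,n=1,reg=.05);print(f,"%.2f"%e,q)
E
```

```text
(np.float64(0.012289776209693525), array([ 44.84,  57.9 , -52.31,  83.53, -40.78,  90.76, -62.96]), np.float64(17.747803307658018))
(np.float64(0.00725685927833581), array([ 43.47,  71.  , -49.66,  82.27, -31.89,  86.25, -55.68]), np.float64(20.61384495407964))
t 9.90 at [581.44 153.84 327.12] q [-32.91  13.84  32.52 101.21 -36.63  70.82  22.18] F [-0.    0.05  0.49] grip 70.5 mm 0.0
shift/200 [ 0.2  -0.36  0.01] turn/180 [ 0.17  0.51 -0.23] deg 105.5
0.25 0.02 [-22.31  26.43  31.93  91.03 -46.1   92.21  12.37]
0.5 0.02 [-13.58  37.03  30.23  84.67 -55.36 108.68  -1.26]
0.75 0.04 [  9.7   41.76   0.67  81.97 -55.53 108.82 -26.44]
1 0.04 [ 30.8   49.36 -26.67  84.57 -55.53 101.3  -51.29]
```

>>> carry_out(targets=[[[0.02, -0.03, 0.02], [0.014, 0.042, -0.019]], [[0.03, -0.06, 0.04], [0.028, 0.085, -0.038]], [[0.05, -0.09, 0.06], [0.042, 0.127, -0.057]], [[0.067, -0.12, 0.08], [0.057, 0.17, -0.077]], [[0.067, -0.12, 0.08], [0.057, 0.17, -0.077]]], hand=0.4)

```text
t: 10.4
eef_pos: [595.7, 127.7, 341.0]
orientation: [-147.9, -33.7, 67.3]
force: [-0.3, -0.0, -0.8]
grip_width: 0.407
finger_force: 0.0
```

>>> carry_out(targets=[[[0.02, -0.03, 0], [0.014, 0.042, -0.019]], [[0.03, -0.06, 0], [0.028, 0.085, -0.038]], [[0.05, -0.09, 0], [0.042, 0.127, -0.057]], [[0.067, -0.12, 0], [0.057, 0.17, -0.077]], [[0.067, -0.12, 0], [0.057, 0.17, -0.077]]])

```text
t: 10.9
eef_pos: [608.3, 103.1, 341.4]
orientation: [-113.5, -22.6, 36.2]
force: [-0.7, -0.9, -0.3]
grip_width: 0.402
finger_force: 0.0
```

```bash
python3 - <<'E'
from go import *
P=G-100*U;P[2]=330
todo(P,RG)
E
```

```text
t 10.90 at [608.32 103.13 341.44] q [ -1.54  39.64  16.88  82.39 -58.04 112.28 -17.2 ] F [-0.71 -0.88 -0.26] grip 37.7 mm 0.0
shift/200 [ 0.07 -0.11 -0.06] turn/180 [ 0.06  0.17 -0.07] deg 34.8
```

>>> carry_out(targets=[[[0.02, -0.03, -0.01], [0.015, 0.042, -0.018]], [[0.035, -0.06, -0.03], [0.03, 0.085, -0.036]], [[0.05, -0.09, -0.045], [0.045, 0.13, -0.054]], [[0.07, -0.11, -0.06], [0.06, 0.17, -0.07]], [[0.07, -0.11, -0.06], [0.06, 0.17, -0.07]]])

```text
t: 11.4
eef_pos: [622.2, 80.9, 329.2]
orientation: [-89.7, -0.2, 18.3]
force: [-0.4, -0.9, -1.5]
grip_width: 0.397
finger_force: 0.0
```

```bash
python3 - <<'E'
from go import *
P=G-100*U;P[2]=161
log();todo(P,RG)
E
```

```text
t 11.4 [622.2   80.9  329.15] [-89.73  -0.25  18.33] [ 27.28  48.66 -21.07  84.44 -58.12 104.06 -49.08] [-0.44 -0.87 -1.49] grip 0.3973205477729872 0.0
t 11.40 at [622.2   80.9  329.15] q [ 27.28  48.66 -21.07  84.44 -58.12 104.06 -49.08] F [-0.44 -0.87 -1.49] grip 37.3 mm 0.0
shift/200 [-0.    0.   -0.84] turn/180 [-0.  0. -0.] deg 0.5
```

>>> carry_out(targets=[[[0, 0, -0.2], [0, 0, 0]], [[0, 0, -0.4], [0, 0, 0]], [[0, 0, -0.6], [0, 0, 0]], [[0, 0, -0.8], [0, 0, 0]], [[0, 0, -0.84], [0, 0, 0]]])

```text
t: 11.9
eef_pos: [621.2, 84.1, 159.4]
orientation: [-90.0, -0.4, 18.8]
force: [-0.0, 0.4, 0.1]
grip_width: 0.399
finger_force: 0.0
```

>>> carry_out(targets=[[[0, 0, 0], [0, 0, 0]], [[0, 0, 0], [0, 0, 0]], [[0, 0, 0], [0, 0, 0]], [[0, 0, 0], [0, 0, 0]], [[0, 0, 0], [0, 0, 0]]])

```text
t: 12.4
eef_pos: [622.8, 81.7, 164.4]
orientation: [-89.8, -0.5, 18.5]
force: [0.1, 0.6, 0.3]
grip_width: 0.401
finger_force: 0.0
```

```bash
python3 - <<'E'
from go import *
log();todo(G,RG)
c=cam("wrist");np.savez("w5.npz",**c)
m=hs(c,(3,130,50),(20,255,255));k=blobs(m,100);print([cv2.boundingRect(x) for x in k])
ax=np.array([np.cos(np.radians(99.6)),np.sin(np.radians(99.6))]);nx=np.array([ax[1],-ax[0]])
for n,(a,b) in {"near end +x":(-66,18),"near end -x":(-66,-18)}.items():
    for z in(153,161,169): print(n,z,proj(c,np.r_[np.array([581.3,232.5])+a*ax+b*nx,z]))
cv2.imwrite("pics/w5.png",c["image"][:,:,::-1])
E
```

```text
t 12.4 [622.79  81.65 164.41] [-89.83  -0.49  18.47] [ 25.86  61.19 -19.02  83.06 -52.86  99.25 -38.82] [0.14 0.56 0.34] grip 0.4012746108466274 0.0
t 12.40 at [622.79  81.65 164.41] q [ 25.86  61.19 -19.02  83.06 -52.86  99.25 -38.82] F [0.14 0.56 0.34] grip 37.7 mm 0.0
shift/200 [-0.16  0.47 -0.02] turn/180 [-0.  0. -0.] deg 0.7
[(122, 373, 346, 18), (242, 158, 42, 76), (191, 295, 18, 63), (348, 295, 17, 63), (289, 162, 14, 13)]
near end +x 153 [291.4 198.8]
near end +x 161 [281.95 198.72]
near end +x 169 [272.5  198.64]
near end -x 153 [290.39 236.04]
near end -x 161 [281.44 235.96]
near end -x 169 [272.5  235.89]
```

View pics/w5.png

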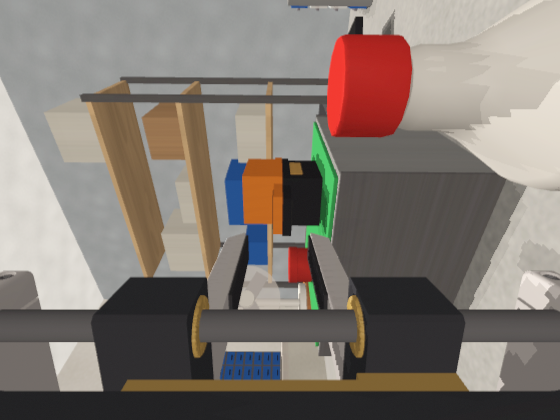

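>>> carry_out(targets=[[[0, 0, 0.15], [0, 0, 0]], [[0, 0, 0.35], [0, 0, 0]], [[0, 0, 0.55], [0, 0, 0]], [[0, 0, 0.65], [0, 0, 0]], [[0, 0, 0.65], [0.01, -0.03, 0]]])

```text
t: 12.95
eef_pos: [623.0, 81.8, 296.7]
orientation: [-89.9, -6.3, 18.5]
force: [-0.3, -0.5, 0.1]
grip_width: 0.396
finger_force: 0.0
```

>>> carry_out(targets=[[[0, 0, 0], [0.0145, -0.0445, 0]], [[0, 0, 0], [0.029, -0.089, 0]], [[0, 0, 0], [0.0435, -0.1335, 0]], [[0, 0, 0], [0.058, -0.178, 0]], [[0, 0, 0], [0.0725, -0.2225, 0]]])

```text
t: 13.45
eef_pos: [622.5, 81.7, 293.2]
orientation: [-90.2, -48.6, 18.7]
force: [0.3, 0.3, -0.8]
grip_width: 0.401
finger_force: 0.0
```

>>> carry_out(targets=[[[0, 0, 0], [0.0145, -0.0445, 0]], [[0, 0, 0], [0.029, -0.089, 0]], [[0, 0, 0], [0.0435, -0.1335, 0]], [[0, 0, 0], [0.058, -0.178, 0]], [[0, 0, 0], [0.0725, -0.2225, 0]]])

```text
t: 13.95
eef_pos: [622.5, 81.6, 293.2]
orientation: [123.0, -89.2, 165.3]
force: [0.1, 0.8, -0.7]
grip_width: 0.401
finger_force: 0.0
```

>>> carry_out(targets=[[[0, 0, 0], [0.0145, -0.0445, 0]], [[0, 0, 0], [0.029, -0.089, 0]], [[0, 0, 0], [0.0435, -0.1335, 0]], [[0, 0, 0], [0.058, -0.178, 0]], [[0, 0, 0], [0.0725, -0.2225, 0]]])

```text
t: 14.45
eef_pos: [622.5, 81.6, 293.2]
orientation: [90.7, -47.2, -162.6]
force: [-0.4, 1.0, -0.0]
grip_width: 0.399
finger_force: 0.0
```

```bash
sed -i 's/108,161,-1)/108,161,1)/' go.py; python3 - <<'E'
from go import *
log();P=G-100*U;P[2]=290;todo(P,RG)
E
```

```text
t 14.4 [622.55  81.6  293.21] [  90.74  -47.2  -162.62] [ 44.16  60.01 -50.97  83.67 -39.2   89.72  71.94] [-0.41  0.95 -0.02] grip 0.3985665763378502 0.0
t 14.45 at [622.55  81.6  293.21] q [ 44.16  60.01 -50.97  83.67 -39.2   89.72  71.94] F [-0.41  0.95 -0.02] grip 37.5 mm 0.0
shift/200 [-0.   -0.   -0.02] turn/180 [ 0.08 -0.25  0.  ] deg 47.2
```

>>> carry_out(targets=[[[0, 0, 0], [0.0145, -0.0445, 0]], [[0, 0, 0], [0.029, -0.089, 0]], [[0, 0, 0], [0.0435, -0.1335, 0]], [[0, 0, 0], [0.058, -0.178, 0]], [[0, 0, 0], [0.0725, -0.2225, 0]]])

```text
t: 14.95
eef_pos: [622.5, 81.6, 293.1]
orientation: [90.3, -5.1, -162.4]
force: [-0.2, -0.0, 0.2]
grip_width: 0.399
finger_force: 0.0
```

>>> carry_out(targets=[[[0, 0, -0.1], [0.0075, -0.0275, 0]], [[0, 0, -0.3], [0.0075, -0.0275, 0]], [[0, 0, -0.5], [0.0075, -0.0275, 0]], [[0, 0, -0.66], [0.0075, -0.0275, 0]], [[0, 0, -0.66], [0.0075, -0.0275, 0]]])

```text
t: 15.45
eef_pos: [621.4, 81.7, 157.1]
orientation: [90.4, -0.6, -162.4]
force: [-0.1, -0.4, 0.8]
grip_width: 0.399
finger_force: 0.0
```

>>> carry_out(targets=[[[0, 0, 0], [0, 0, 0]], [[0, 0, 0], [0, 0, 0]], [[0, 0, 0], [0, 0, 0]], [[0, 0, 0], [0, 0, 0]], [[0, 0, 0], [0, 0, 0]]])

```text
t: 15.95
eef_pos: [622.7, 81.8, 162.1]
orientation: [90.6, -0.3, -162.4]
force: [0.4, -0.1, 0.5]
grip_width: 0.398
finger_force: 0.0
```

```bash
python3 - <<'E'
from go import *
log();todo(G,RG)
c=cam("wrist");np.savez("w6.npz",**c)
m=hs(c,(3,130,50),(20,255,255));print([cv2.boundingRect(x) for x in blobs(m,60)])
ax=np.array([np.cos(np.radians(99.6)),np.sin(np.radians(99.6))]);nx=np.array([ax[1],-ax[0]])
for a,b in((-66,18),(-66,-18),(-32,-25)):
    print(a,b,[proj(c,np.r_[np.array([581.3,232.5])+a*ax+b*nx,z]) for z in(153,161,169)])
for r in range(180,245,6): print(r," ".join("%d/%d/%d"%tuple(x) for x in c["hsv"][r,262:300:4]))
E
```

```text
t 15.9 [622.69  81.81 162.13] [  90.56   -0.25 -162.4 ] [ 47.2   74.65 -57.52  82.26 -25.19  83.36 118.41] [ 0.43 -0.07  0.54] grip 0.39768912974227055 0.0
t 15.95 at [622.69  81.81 162.13] q [ 47.2   74.65 -57.52  82.26 -25.19  83.36 118.41] F [ 0.43 -0.07  0.54] grip 37.4 mm 0.0
shift/200 [-0.16  0.47 -0.01] turn/180 [ 0. -0.  0.] deg 0.7
[(122, 373, 346, 18), (277, 179, 41, 53), (348, 295, 17, 63), (192, 295, 17, 63)]
-66 18 [array([268.63, 230.06]), array([277.8 , 230.04]), array([286.98, 230.02])]
-66 -18 [array([268.31, 188.8 ]), array([277.63, 188.76]), array([286.97, 188.73])]
-32 -25 [array([269.67, 179.27]), array([277.94, 179.23]), array([286.22, 179.2 ])]
180 14/105/78 15/107/79 13/68/60 150/7/39 11/193/124 13/209/160 13/209/161 13/207/161 13/207/161 13/207/161
186 0/0/42 0/0/42 0/6/44 150/6/43 13/196/195 14/197/207 14/198/207 14/198/206 14/198/205 14/198/205
192 150/12/41 150/18/43 150/6/41 30/6/42 13/196/196 14/197/206 14/198/205 14/198/206 14/198/206 13/196/206
198 15/12/41 165/12/41 170/19/41 165/12/42 13/196/195 14/199/205 14/199/204 14/199/206 14/199/205 14/199/204
204 120/6/40 0/0/40 120/6/40 120/6/41 13/197/195 14/199/205 14/198/205 14/200/205 14/198/205 14/199/205
210 0/12/41 150/13/40 150/13/40 150/12/41 13/200/193 14/201/203 14/200/203 14/201/204 14/200/204 14/201/203
216 0/0/37 0/13/40 0/7/38 0/13/40 13/199/195 14/202/205 14/202/205 14/202/205 14/200/205 14/200/205
222 135/13/40 150/7/39 150/7/39 0/7/39 13/198/192 14/201/202 14/201/202 13/200/203 13/201/203 14/202/202
228 165/13/39 165/13/39 170/20/39 0/7/39 13/200/194 14/201/204 14/203/204 14/201/204 14/203/204 14/203/204
234 60/3/167 40/5/168 60/2/167 45/3/167 30/2/169 45/3/172 60/3/172 60/1/171 45/3/170 50/5/168
240 50/5/168 45/3/167 45/3/168 50/5/168 60/3/172 60/3/174 45/3/174 60/3/173 60/1/171 60/2/168
```

>>> carry_out(targets=[[[-0.03, 0.09, -0.005], [0.003, 0.001, 0]], [[-0.06, 0.18, -0.005], [0.003, 0.001, 0]], [[-0.09, 0.27, -0.005], [0.003, 0.001, 0]], [[-0.12, 0.36, -0.005], [0.003, 0.001, 0]], [[-0.14, 0.42, -0.005], [0.003, 0.001, 0]]])

```text
t: 16.5
eef_pos: [593.9, 167.1, 160.7]
orientation: [89.9, -0.3, -162.3]
force: [1.0, 0.6, 0.3]
grip_width: 0.4
finger_force: 0.0
```

>>> carry_out(targets=[[[-0.01, 0.03, 0], [0, 0, 0]], [[-0.02, 0.053, 0], [0, 0, 0]], [[-0.02, 0.053, 0], [0, 0, 0]], [[-0.02, 0.053, 0], [0, 0, 0]], [[-0.02, 0.053, 0], [0, 0, 0]]])

```text
t: 17.0
eef_pos: [591.0, 175.9, 160.3]
orientation: [90.0, -0.3, -162.4]
force: [1.2, 1.3, -0.6]
grip_width: 0.398
finger_force: 0.0
```

```bash
python3 - <<'E'
from go import *
log();todo(G,RG)
E
```

```text
t 17.0 [590.98 175.92 160.34] [  89.96   -0.29 -162.45] [ 44.71  74.5  -59.69  90.78 -27.38  72.92 120.55] [ 1.17  1.26 -0.6 ] grip 0.39778120073916273 0.0
t 17.00 at [590.98 175.92 160.34] q [ 44.71  74.5  -59.69  90.78 -27.38  72.92 120.55] F [ 1.17  1.26 -0.6 ] grip 37.4 mm 0.0
shift/200 [-0.  0.  0.] turn/180 [ 0. -0.  0.] deg 0.5
```

>>> carry_out(targets=[[[0, 0, 0.0035], [0, 0, 0]], [[0, 0, 0.0035], [0, 0, 0]], [[0, 0, 0.0035], [0, 0, 0]], [[0, 0, 0.0035], [0, 0, 0]], [[0, 0, 0.0035], [0, 0, 0]]], hand=0.1, force=55)

```text
t: 17.5
eef_pos: [590.6, 176.4, 161.2]
orientation: [89.9, -0.3, -162.4]
force: [0.3, -2.0, 0.3]
grip_width: 0.167
finger_force: 55.0
```

>>> carry_out(targets=[[[0, 0, 0], [0, 0, 0]], [[0, 0, 0], [0, 0, 0]], [[0, 0, 0], [0, 0, 0]], [[0, 0, 0], [0, 0, 0]], [[0, 0, 0], [0, 0, 0]]])

```text
t: 18.0
eef_pos: [590.6, 176.4, 161.2]
orientation: [89.9, -0.3, -162.4]
force: [1.4, -2.2, 1.7]
grip_width: 0.165
finger_force: 55.0
```

>>> carry_out(targets=[[[0, 0, 0.03], [0, 0, 0]], [[0, 0, 0.1], [0, 0, 0]], [[0, 0, 0.2], [0, 0, 0]], [[0, 0, 0.3], [0, 0, 0]], [[0, 0, 0.4], [0, 0, 0]]])

```text
t: 18.5
eef_pos: [590.4, 176.7, 243.6]
orientation: [90.0, -0.2, -162.4]
force: [-0.6, 0.1, -4.0]
grip_width: 0.165
finger_force: 55.0
```

>>> carry_out(targets=[[[0, 0, 0.1], [0, 0, 0]], [[0, 0, 0.2], [0, 0, 0]], [[0, 0, 0.3], [0, 0, 0]], [[0, 0, 0.38], [0, 0, 0]], [[0, 0, 0.38], [0, 0, 0]]])

```text
t: 19.0
eef_pos: [590.7, 176.8, 319.7]
orientation: [90.0, -0.2, -162.4]
force: [0.1, -0.1, -3.0]
grip_width: 0.167
finger_force: 55.0
```

```bash
python3 - <<'E'
from go import *
log();s=arm.sense();print(s["wrist_torque"])
c=cam("wrist");m=hs(c,(3,130,50),(20,255,255));print([cv2.boundingRect(x) for x in blobs(m,60)])
# tray place target
def out(c2,ax2,phi2,z,sg,T):
    g,R=pose(c2,ax2,phi2,z,sg);return g,R
g,R=pose((472,-231),93.5,85.1,300,-1)
a=B.copy();a[6]=-55
print(g,ikc(g,R,[a]));g[2]=158;print(ikc(g,R,[a]))
E
```

```text
t 19.0 [590.7  176.78 319.67] [  90.01   -0.16 -162.39] [ 47.25  62.78 -65.76  92.1  -34.72  75.72 113.03] [ 0.06 -0.05 -3.02] grip 0.16747524913955747 55.000895261764526
[-1.99 -0.65  0.04]
[(72, 358, 346, 33), (277, 202, 59, 94), (309, 295, 9, 63), (238, 295, 10, 63), (67, 290, 17, 14), (248, 201, 21, 7)]
[ 475.48 -287.89  300.  ] (np.float64(0.011095981394688204), array([ 79.91,  59.83, -50.69,  83.11, -33.46, 101.95, -60.4 ]), np.float64(15.464960747123811))
(np.float64(0.006258858785318832), array([ 78.02,  70.25, -47.08,  81.61, -26.02,  97.99, -53.81]), np.float64(19.419403705478857))
```

>>> carry_out(targets=[[[-0.023, -0.093, -0.004], [-0.0106, 0.0386, -0.005]], [[-0.046, -0.186, -0.008], [-0.0212, 0.0772, -0.01]], [[-0.069, -0.279, -0.012], [-0.0318, 0.1158, -0.015]], [[-0.092, -0.372, -0.016], [-0.0424, 0.1544, -0.02]], [[-0.115, -0.465, -0.02], [-0.053, 0.193, -0.025]]])

```text
t: 19.55
eef_pos: [567.2, 82.5, 312.0]
orientation: [90.0, -36.7, -167.1]
force: [0.7, 0.0, -3.5]
grip_width: 0.167
finger_force: 55.0
```

>>> carry_out(targets=[[[-0.023, -0.093, -0.004], [-0.0076, 0.0392, -0.005]], [[-0.046, -0.186, -0.008], [-0.0152, 0.0784, -0.01]], [[-0.069, -0.279, -0.012], [-0.0228, 0.1176, -0.015]], [[-0.092, -0.372, -0.016], [-0.0304, 0.1568, -0.02]], [[-0.115, -0.465, -0.02], [-0.038, 0.196, -0.025]]])

```text
t: 20.05
eef_pos: [544.2, -10.4, 308.1]
orientation: [90.6, -72.6, -172.3]
force: [0.8, -0.6, -4.4]
grip_width: 0.165
finger_force: 55.0
```

```bash
python3 - <<'E'
from go import *
log();g,R=pose((472,-231),93.5,85.1,300,-1);todo(g,R)
E
```

```text
t 20.1 [544.16 -10.39 308.08] [  90.62  -72.61 -172.29] [ 55.93  51.22 -45.15  95.93 -44.81  90.84  55.1 ] [ 0.78 -0.56 -4.37] grip 0.1654001407649954 54.99360680580139
t 20.05 at [544.16 -10.39 308.08] q [ 55.93  51.22 -45.15  95.93 -44.81  90.84  55.1 ] F [ 0.78 -0.56 -4.37] grip 15.5 mm 54.99360680580139
shift/200 [-0.34 -1.39 -0.04] turn/180 [-0.02  0.6  -0.05] deg 108.0
```

>>> carry_out(targets=[[[-0.023, -0.093, -0.003], [-0.0014, 0.04, -0.0033]], [[-0.046, -0.186, -0.006], [-0.0028, 0.08, -0.0067]], [[-0.069, -0.279, -0.008], [-0.0042, 0.12, -0.01]], [[-0.092, -0.372, -0.01], [-0.0056, 0.16, -0.0133]], [[-0.113, -0.463, -0.013], [-0.007, 0.2, -0.017]]])

```text
t: 20.55
eef_pos: [521.6, -102.9, 305.5]
orientation: [-81.6, -71.3, -3.6]
force: [0.0, -0.2, -3.5]
grip_width: 0.171
finger_force: 55.0
```

>>> carry_out(targets=[[[-0.023, -0.093, -0.003], [-0.0014, 0.04, -0.0033]], [[-0.046, -0.186, -0.006], [-0.0028, 0.08, -0.0067]], [[-0.069, -0.279, -0.008], [-0.0042, 0.12, -0.01]], [[-0.092, -0.372, -0.01], [-0.0056, 0.16, -0.0133]], [[-0.113, -0.463, -0.013], [-0.007, 0.2, -0.017]]])

```text
t: 21.05
eef_pos: [499.0, -195.4, 302.8]
orientation: [-86.8, -35.4, -2.4]
force: [-0.1, 0.2, -3.9]
grip_width: 0.165
finger_force: 55.0
```

```bash
python3 - <<'E'
from go import *
log();g,R=pose((472,-231),93.5,85.1,260,-1);todo(g,R)
E
```

```text
t 21.1 [ 499.05 -195.43  302.82] [-86.75 -35.36  -2.4 ] [ 57.96  49.37 -23.2   90.51 -49.8  108.59  -7.93] [-0.08  0.17 -3.91] grip 0.16462469129630558 54.99469220638275
t 21.05 at [ 499.05 -195.43  302.82] q [ 57.96  49.37 -23.2   90.51 -49.8  108.59  -7.93] F [-0.08  0.17 -3.91] grip 15.5 mm 54.99469220638275
shift/200 [-0.12 -0.46 -0.21] turn/180 [-0.    0.2  -0.02] deg 35.7
```

>>> carry_out(targets=[[[-0.024, -0.092, -0.042], [0, 0.04, -0.004]], [[-0.048, -0.184, -0.084], [0, 0.08, -0.008]], [[-0.072, -0.276, -0.126], [0, 0.12, -0.012]], [[-0.096, -0.368, -0.168], [0, 0.16, -0.016]], [[-0.12, -0.46, -0.21], [0, 0.198, -0.02]]])

```text
t: 21.55
eef_pos: [475.1, -287.3, 260.4]
orientation: [-89.2, 0.2, -5.3]
force: [0.4, -0.1, -3.4]
grip_width: 0.166
finger_force: 55.0
```

>>> carry_out(targets=[[[0, 0, 0], [0, 0, 0]], [[0, 0, 0], [0, 0, 0]], [[0, 0, 0], [0, 0, 0]], [[0, 0, 0], [0, 0, 0]], [[0, 0, 0], [0, 0, 0]]])

```text
t: 22.05
eef_pos: [475.5, -286.2, 262.2]
orientation: [-89.2, -0.2, -5.2]
force: [-0.0, 0.2, -4.3]
grip_width: 0.165
finger_force: 55.0
```

```bash
python3 - <<'E'
from go import *
log();g,R=pose((472,-231),93.5,85.1,180,-1);todo(g,R)
S=cam("scene");D=cam("side")
T=arm.sense()["eef_pos"]
ax=np.array([np.cos(np.radians(93.5)),np.sin(np.radians(93.5))]);C=T[:2]+57*ax;nx=np.array([ax[1],-ax[0]])
for n,c in(("S",S),("D",D)):
    m=hs(c,(3,130,50),(20,255,255))
    for k in blobs(m,60):
        r=cv2.boundingRect(k);print(n,r)
    print([np.round(proj(c,np.r_[C+a*ax+b*nx,T[2]+h]),0) for a,b,h in((66,0,0),(-66,0,0),(0,0,-38),(32,-25,-38),(-32,25,-38))])
    # tray edges: print whiteness rows
w=cam("wrist");np.savez("w7.npz",**w)
m=hs(w,(3,130,50),(20,255,255));print([cv2.boundingRect(x) for x in blobs(m,100)])
E
```

```text
t 22.1 [ 475.53 -286.21  262.16] [-89.22  -0.23  -5.22] [ 58.11  52.7  -12.56  85.06 -49.56 113.81 -38.28] [-0.02  0.24 -4.29] grip 0.1654407004794862 54.998411536216736
t 22.05 at [ 475.53 -286.21  262.16] q [ 58.11  52.7  -12.56  85.06 -49.56 113.81 -38.28] F [-0.02  0.24 -4.29] grip 15.6 mm 54.998411536216736
shift/200 [-0.   -0.01 -0.41] turn/180 [-0.  0.  0.] deg 0.9
S (165, 211, 29, 23)
S (177, 260, 17, 20)
S (475, 225, 61, 46)
S (259, 248, 24, 28)
S (227, 187, 27, 18)
[array([199., 198.]), array([148., 227.]), array([177., 221.]), array([184., 207.]), array([170., 236.])]
D (212, 84, 28, 25)
D (282, 258, 18, 21)
D (333, 147, 45, 8)
D (57, 400, 42, 12)
D (67, 375, 42, 14)
D (333, 230, 31, 14)
D (62, 387, 42, 13)
D (78, 354, 39, 12)
D (73, 366, 39, 11)
D (191, 382, 28, 14)
D (260, 210, 15, 22)
D (282, 134, 12, 13)
D (304, 118, 19, 14)
D (217, 61, 24, 18)
[array([313., 126.]), array([314., 100.]), array([313., 124.]), array([321., 131.]), array([305., 118.])]
[(445, 89, 97, 78), (72, 373, 346, 18), (278, 201, 59, 96), (308, 295, 10, 63), (238, 295, 10, 63), (354, 35, 25, 28)]
```

```bash
python3 - <<'E'
from h import *
z=np.load("sd.npz");S=cam("scene");D=cam("side")
ims={"S":(S,z["S"]),"D":(D,z["D"])}
def prof(n,P,Q,N=26):
    c,im=ims[n];g=cv2.cvtColor(im,cv2.COLOR_RGB2GRAY)
    o=[]
    for t in np.linspace(0,1,N):
        p=np.array(P)+t*(np.array(Q)-np.array(P));u=proj(c,np.r_[p,125]);o.append(int(cv2.getRectSubPix(g,(1,1),(float(u[0]),float(u[1])))[0,0]))
    return o
for n in"SD":
    for x in(440,500,580): print(n,"left x",x,"y -190..-115 step3",prof(n,(x,-190),(x,-115)))
    for x in(440,500,580): print(n,"right x",x,"y -280..-355",prof(n,(x,-280),(x,-355)))
    for y in(-180,-240,-290): print(n,"front y",y,"x 455..380",prof(n,(455,y),(380,y)))
    for y in(-180,-240,-290): print(n,"back y",y,"x 590..665",prof(n,(590,y),(665,y)))
E
```

```text
S left x 440 y -190..-115 step3 [122, 156, 169, 172, 162, 128, 110, 124, 158, 172, 171, 156, 158, 176, 171, 157, 152, 149, 147, 147, 150, 149, 148, 145, 146, 145]
S left x 500 y -190..-115 step3 [176, 173, 173, 177, 177, 175, 174, 173, 174, 177, 179, 174, 161, 164, 176, 160, 140, 145, 148, 150, 151, 151, 150, 149, 151, 151]
S left x 580 y -190..-115 step3 [153, 110, 105, 159, 182, 187, 183, 161, 114, 111, 154, 183, 187, 178, 157, 174, 175, 156, 149, 147, 147, 147, 148, 148, 150, 150]
S right x 440 y -280..-355 [158, 170, 172, 174, 166, 153, 148, 163, 172, 173, 174, 177, 184, 172, 160, 156, 150, 148, 147, 147, 148, 147, 147, 147, 148, 148]
S right x 500 y -280..-355 [173, 176, 177, 177, 172, 170, 174, 177, 174, 176, 179, 181, 160, 153, 133, 122, 129, 133, 137, 136, 134, 137, 141, 145, 144, 146]
S right x 580 y -280..-355 [181, 184, 177, 168, 171, 180, 183, 181, 183, 184, 178, 151, 122, 82, 75, 78, 86, 87, 99, 125, 138, 142, 146, 147, 148, 150]
S front y -180 x 455..380 [175, 175, 175, 174, 172, 172, 170, 172, 174, 170, 156, 134, 147, 164, 164, 154, 148, 147, 146, 146, 146, 146, 148, 1
[... 1797 characters left out ...]
3, 154]
D front y -240 x 455..380 [178, 179, 177, 171, 162, 157, 161, 171, 177, 178, 177, 178, 180, 168, 134, 93, 71, 69, 71, 71, 70, 70, 68, 68, 67, 67]
D front y -290 x 455..380 [178, 176, 166, 150, 140, 149, 165, 176, 177, 174, 175, 179, 179, 173, 163, 158, 157, 158, 158, 158, 158, 158, 156, 154, 155, 154]
D back y -180 x 590..665 [63, 68, 71, 72, 73, 74, 75, 76, 77, 78, 78, 78, 76, 72, 70, 68, 65, 63, 62, 61, 59, 55, 50, 46, 42, 37]
D back y -240 x 590..665 [75, 75, 75, 75, 76, 76, 76, 75, 74, 75, 74, 73, 71, 67, 61, 58, 57, 56, 54, 55, 55, 56, 55, 56, 56, 58]
D back y -290 x 590..665 [70, 72, 71, 72, 71, 71, 70, 68, 67, 67, 66, 65, 65, 65, 64, 60, 52, 40, 29, 23, 21, 21, 21, 22, 23, 22]
```

>>> carry_out(targets=[[[0, -0.005, -0.1], [-0.004, 0, 0]], [[0, -0.005, -0.2], [-0.004, 0, 0]], [[0, -0.005, -0.3], [-0.004, 0, 0]], [[0, -0.005, -0.38], [-0.004, 0, 0]], [[0, -0.005, -0.41], [-0.004, 0, 0]]])

```text
t: 22.8
eef_pos: [475.0, -287.2, 177.3]
orientation: [-89.8, -0.1, -5.3]
force: [0.5, -0.4, -4.3]
grip_width: 0.17
finger_force: 55.0
```

>>> carry_out(targets=[[[0, 0, 0], [0, 0, 0]], [[0, 0, 0], [0, 0, 0]], [[0, 0, 0], [0, 0, 0]], [[0, 0, 0], [0, 0, 0]], [[0, 0, 0], [0, 0, 0]]])

```text
t: 23.3
eef_pos: [475.4, -287.8, 180.5]
orientation: [-90.0, -0.3, -5.3]
force: [-0.0, -0.1, -3.9]
grip_width: 0.168
finger_force: 55.0
```

```bash
python3 - <<'E'
from go import *
log();g,R=pose((472,-231),93.5,85.1,159.5,-1);todo(g,R)
E
```

```text
t 23.3 [ 475.42 -287.8   180.47] [-89.99  -0.28  -5.26] [ 57.71  58.85 -11.81  83.87 -46.55 110.34 -33.69] [-0.02 -0.1  -3.89] grip 0.16780969384080932 54.998295307159424
t 23.30 at [ 475.42 -287.8   180.47] q [ 57.71  58.85 -11.81  83.87 -46.55 110.34 -33.69] F [-0.02 -0.1  -3.89] grip 15.8 mm 54.998295307159424
shift/200 [ 0.  -0.  -0.1] turn/180 [0. 0. 0.] deg 0.5
```

Lower to about 159.5, then slowly to contact.

>>> carry_out(targets=[[[0, 0, -0.03], [0, 0, 0]], [[0, 0, -0.06], [0, 0, 0]], [[0, 0, -0.08], [0, 0, 0]], [[0, 0, -0.1], [0, 0, 0]], [[0, 0, -0.1], [0, 0, 0]]])

```text
t: 23.8
eef_pos: [475.2, -287.6, 159.2]
orientation: [-89.9, -0.2, -5.3]
force: [-1.1, -0.6, -4.4]
grip_width: 0.168
finger_force: 55.0
```

>>> carry_out(targets=[[[0, 0, -0.003], [0, 0, 0]], [[0, 0, -0.006], [0, 0, 0]], [[0, 0, -0.009], [0, 0, 0]], [[0, 0, -0.009], [0, 0, 0]], [[0, 0, -0.009], [0, 0, 0]]])

```text
t: 24.3
eef_pos: [475.4, -287.7, 158.3]
orientation: [-90.0, -0.3, -5.3]
force: [-0.8, -0.4, -3.1]
grip_width: 0.166
finger_force: 55.0
```

>>> carry_out(targets=[[[0, 0, -0.003], [0, 0, 0]], [[0, 0, -0.005], [0, 0, 0]], [[0, 0, -0.005], [0, 0, 0]], [[0, 0, -0.005], [0, 0, 0]], [[0, 0, -0.005], [0, 0, 0]]])

```text
t: 24.8
eef_pos: [475.5, -287.8, 158.0]
orientation: [-89.9, -0.3, -5.3]
force: [1.5, -2.0, 5.4]
grip_width: 0.166
finger_force: 55.0
```

>>> carry_out(targets=[[[0, 0, 0], [0, 0, 0]], [[0, 0, 0], [0, 0, 0]], [[0, 0, 0], [0, 0, 0]], [[0, 0, 0], [0, 0, 0]], [[0, 0, 0], [0, 0, 0]]], hand=0.35)

```text
t: 25.3
eef_pos: [475.3, -287.6, 157.1]
orientation: [-89.9, -0.2, -5.3]
force: [0.1, -0.2, -0.1]
grip_width: 0.353
finger_force: 0.0
```

```bash
python3 - <<'E'
from go import *
log()
w=cam("wrist");m=hs(w,(3,130,50),(20,255,255));print([cv2.boundingRect(x) for x in blobs(m,100)])
a=np.radians(85);u=np.array([np.cos(a),np.sin(a),0]);g,R=pose((472,-231),93.5,85.1,158,-1)
for d in(60,110): print(ikc(g-d*u,R,[B*[1,1,1,1,1,1,0]-[0,0,0,0,0,0,50]]))
E
```

```text
t 25.3 [ 475.34 -287.63  157.12] [-89.95  -0.24  -5.26] [ 57.58  60.79 -11.64  83.34 -45.89 109.53 -32.57] [ 0.07 -0.15 -0.14] grip 0.3530612828849952 0.0
[(112, 343, 345, 48), (290, 89, 56, 77), (276, 201, 59, 95), (339, 295, 16, 63), (201, 295, 16, 63)]
(np.float64(0.016057438471732615), array([ 79.1 ,  73.16, -48.35,  73.64, -23.64, 104.  , -56.99]), np.float64(13.408565639683303))
(np.float64(0.03904885574175336), array([ 79.68,  76.14, -50.32,  66.15, -21.46, 109.21, -60.16]), np.float64(8.199290431062636))
```

>>> carry_out(targets=[[[-0.004, -0.04, 0.004], [0, 0, 0]], [[-0.009, -0.1, 0.004], [0, 0, 0]], [[-0.016, -0.18, 0.004], [0, 0, 0]], [[-0.022, -0.25, 0.004], [0, 0, 0]], [[-0.022, -0.25, 0.004], [0, 0, 0]]])

```text
t: 25.85
eef_pos: [470.4, -340.1, 157.5]
orientation: [-90.0, -0.2, -5.4]
force: [-0.0, 0.1, 0.3]
grip_width: 0.352
finger_force: 0.0
```

>>> carry_out(targets=[[[0, 0, 0.15], [0, 0, 0]], [[0, 0, 0.35], [0, 0, 0]], [[0, 0, 0.55], [0, 0, 0]], [[0, 0, 0.75], [0, 0, 0]], [[0, 0, 0.95], [0, 0, 0]]])

```text
t: 26.35
eef_pos: [470.9, -337.2, 349.6]
orientation: [-90.0, -0.2, -5.2]
force: [0.9, -1.1, 0.2]
grip_width: 0.346
finger_force: 0.0
```

```bash
python3 - <<'E'
from go import *
log();
for yaw in(93.5,-86.5):
    R=kin.E("xyz",[180,0,yaw]);T=np.array([472,-231,360.]);print(yaw);todo(T,R)
    s=arm.sense();R0=kin.E("xyz",s["orientation"]);r=(R*R0.inv()).as_rotvec();q=s["joint_positions"]
    for f in(.25,.5,.75,1):
        e,q=kin.ik(p,s["eef_pos"]+f*(T-s["eef_pos"]),kin.Ro.from_rotvec(f*r)*R0,q,n=1,reg=.05);print(f,"%.2f"%e,q)
# check assembly from side cam
D=cam("side");S=cam("scene")
for n,c in(("S",S),("D",D)): print(n,[cv2.boundingRect(k) for k in blobs(hs(c,(3,130,50),(20,255,255)),40)])
E
```

```text
t 26.4 [ 470.9  -337.17  349.64] [-89.97  -0.23  -5.22] [ 67.25  50.94 -24.84  77.43 -47.61 116.76 -51.72] [ 0.94 -1.13  0.17] grip 0.3461806198985293 0.0
93.5
t 26.35 at [ 470.9  -337.17  349.64] q [ 67.25  50.94 -24.84  77.43 -47.61 116.76 -51.72] F [ 0.94 -1.13  0.17] grip 32.5 mm 0.0
shift/200 [0.01 0.53 0.05] turn/180 [-0.4  -0.38  0.42] deg 125.0
0.25 0.13 [ 72.21  53.14 -52.    70.47 -19.76 114.41 -45.92]
0.5 0.01 [ 69.35  45.21 -58.68  72.71  -1.94 111.25 -27.76]
0.75 0.02 [ 71.91  34.04 -67.23  82.64  12.09  99.58 -11.24]
1 0.04 [ 77.19  13.5  -67.27  97.8   12.76  77.21  11.12]
-86.5
t 26.35 at [ 470.9  -337.17  349.64] q [ 67.25  50.94 -24.84  77.43 -47.61 116.76 -51.72] F [ 0.94 -1.13  0.17] grip 32.5 mm 0.0
shift/200 [0.01 0.53 0.05] turn/180 [-0.37  0.39 -0.35] deg 115.2
0.25 0.01 [ 66.79  34.68 -18.36  89.45 -46.6   99.71 -63.8 ]
0.5 0.02 [ 61.61  18.69 -15.03  98.18 -40.39  83.25 -84.24]
0.75 0.03 [  52.22    7.39  -16.94  101.69  -23.13   71.6  -117.63]
1 0.76 [ -18.97    4.25   41.19  102.38   -2.96   74.47 -153.51]
S [(101, 235, 29, 46), (177, 260, 17, 19), (173, 236, 28, 19), (481, 222, 54, 47), (259, 248, 24, 28), (227, 187, 27, 18), (413, 194, 20, 10)]
D [(212, 84, 28, 25), (282, 258, 18, 21), (333, 147, 45, 8), (57, 400, 42, 12), (68, 376, 41, 13), (333, 230, 32, 14), (78, 354, 39, 12), (62, 387, 42, 13), (73, 366, 39, 10), (191, 382, 28, 14), (260, 210, 15, 22), (282, 134, 12, 13), (304, 149, 16, 12), (216, 61, 25, 18)]
```

```bash
python3 - <<'E'
from go import *
s=arm.sense();R=kin.E("xyz",s["orientation"]);q=s["joint_positions"];T=s["eef_pos"].copy()
for st,sh in [((-43,3.75,0),(0,30,0)),((-43,3.75,0),(0,40,0)),((0,0,33),(0,36,10)),((0,0,33),(0,0,0)),((0,0,33),(0,0,0))]:
    for k in range(2):
        R=kin.E("xyz",[0,0,0])*kin.Ro.from_rotvec(np.array(st)/2,degrees=True)*R;T=T+np.array(sh)/2
        e,q=kin.ik(p,T,R,q,n=1,reg=.05)
    print("%.2f"%e,q,R.as_euler("xyz",degrees=True))
E
```

```text
0.01 [ 60.87  28.92 -21.61  83.56 -27.24  97.27 -51.98] [-133.37   -0.64   -4.82]
0.02 [ 47.17   8.93 -25.04  97.28   0.37  75.35 -72.13] [-176.53   -0.36   -4.42]
0.01 [ 47.19   8.2  -29.37  97.13   1.4   77.99 -43.74] [-176.53   -0.36   28.58]
0.01 [ 48.71   9.07 -32.65  96.44   3.87  79.25 -13.  ] [-176.53   -0.36   61.58]
0.01 [ 50.5    9.31 -36.12  96.49   6.38  79.45  17.81] [-176.53   -0.36   94.58]
```

Smooth. Do it.

>>> carry_out(targets=[[[0, 0.02, 0], [-0.047, 0.004, 0]], [[0, 0.05, 0], [-0.094, 0.008, 0]], [[0, 0.09, 0], [-0.141, 0.012, 0]], [[0, 0.12, 0], [-0.188, 0.016, 0]], [[0, 0.15, 0], [-0.235, 0.02, 0]]])

```text
t: 26.95
eef_pos: [470.7, -308.2, 348.1]
orientation: [-132.8, -0.5, -5.0]
force: [0.7, 1.2, -0.1]
grip_width: 0.351
finger_force: 0.0
```

>>> carry_out(targets=[[[0, 0.04, 0], [-0.047, 0.004, 0]], [[0, 0.08, 0], [-0.094, 0.008, 0]], [[0, 0.12, 0], [-0.141, 0.012, 0]], [[0, 0.16, 0], [-0.188, 0.016, 0]], [[0, 0.18, 0], [-0.235, 0.02, 0]]], hand=0.9)

```text
t: 27.45
eef_pos: [471.1, -271.2, 349.1]
orientation: [-175.2, -0.6, -4.6]
force: [-0.3, 0.3, -0.6]
grip_width: 0.739
finger_force: 0.0
```

>>> carry_out(targets=[[[0, 0, 0], [0, 0, 0.045]], [[0, 0, 0], [0, 0, 0.09]], [[0, 0, 0], [0, 0, 0.135]], [[0, 0, 0], [0, 0, 0.18]], [[0, 0, 0], [0, 0, 0.22]]])

```text
t: 27.95
eef_pos: [470.7, -271.5, 347.8]
orientation: [-174.8, -0.4, 35.3]
force: [1.2, 0.6, -0.8]
grip_width: 0.903
finger_force: 0.0
```

>>> carry_out(targets=[[[0, 0, 0], [0, 0, 0.045]], [[0, 0, 0], [0, 0, 0.09]], [[0, 0, 0], [0, 0, 0.135]], [[0, 0, 0], [0, 0, 0.18]], [[0, 0, 0], [0, 0, 0.22]]])

```text
t: 28.45
eef_pos: [470.7, -271.5, 347.7]
orientation: [-174.8, -0.4, 74.9]
force: [-0.2, -0.7, 0.5]
grip_width: 0.897
finger_force: 0.0
```

```bash
python3 - <<'E'
from go import *
R=kin.E("xyz",[180,0,93.5]);log();todo(np.array([470,-330,330.]),R)
E
```

```text
t 28.4 [ 470.71 -271.48  347.73] [-174.82   -0.42   74.91] [ 48.33  12.24 -29.95  94.64   6.07  80.     2.27] [-0.19 -0.65  0.49] grip 0.8971589359583998 0.0
t 28.45 at [ 470.71 -271.48  347.73] q [ 48.33  12.24 -29.95  94.64   6.07  80.     2.27] F [-0.19 -0.65  0.49] grip 84.3 mm 0.0
shift/200 [-0.   -0.29 -0.09] turn/180 [-0.01 -0.03  0.1 ] deg 19.3
```

>>> carry_out(targets=[[[0, -0.1, -0.03], [-0.004, -0.014, 0.04]], [[0, -0.2, -0.06], [-0.008, -0.028, 0.08]], [[0, -0.29, -0.09], [-0.008, -0.028, 0.103]], [[0, -0.29, -0.09], [-0.008, -0.028, 0.103]], [[0, -0.29, -0.09], [-0.008, -0.028, 0.103]]])

```text
t: 28.95
eef_pos: [470.8, -329.3, 329.7]
orientation: [-180.0, 0.4, 93.0]
force: [0.7, 0.1, 0.5]
grip_width: 0.901
finger_force: 0.0
```

>>> carry_out(targets=[[[0, 0, 0], [0, 0, 0]], [[0, 0, 0], [0, 0, 0]], [[0, 0, 0], [0, 0, 0]], [[0, 0, 0], [0, 0, 0]], [[0, 0, 0], [0, 0, 0]]])

```text
t: 29.45
eef_pos: [471.0, -329.5, 330.0]
orientation: [180.0, 0.5, 93.1]
force: [0.4, 0.4, -0.3]
grip_width: 0.901
finger_force: 0.0
```

```bash
python3 - <<'E'
from go import *
R=kin.E("xyz",[180,0,93.5]);log();todo(np.array([472,-231,196.]),R)
c=cam("wrist");np.savez("w8.npz",**c)
g=c["hsv"][:,:,2]
ax=np.array([np.cos(np.radians(93.5)),np.sin(np.radians(93.5))]);nx=np.array([ax[1],-ax[0]])
C=np.array([472,-231])
print("pred underside corners z196",[proj(c,np.r_[C+a*ax+b*nx,196]).round() for a,b in((32,25),(32,-25),(-32,25),(-32,-25))],"tab ends z166",[proj(c,np.r_[C+a*ax+b*nx,166]).round() for a,b in((66,18),(66,-18),(-66,18),(-66,-18))])
m=(g<75).astype(np.uint8)
ks=[(cv2.contourArea(k),cv2.boundingRect(k),box(c,k,166)) for k in blobs(m[:240],300)];print(ks)
for r in range(0,240,8): print(r,"".join("#" if g[r,x]<60 else "o" if c["hsv"][r,x,1]>110 else "." if g[r,x]<150 else " " for x in range(180,400,3)))
E
```

```text
t 29.4 [ 471.04 -329.51  330.04] [180.     0.47  93.11] [ 53.96  12.69 -30.35  96.14   7.11  72.77  25.25] [ 0.37  0.41 -0.33] grip 0.9005254523588513 0.0
t 29.45 at [ 471.04 -329.51  330.04] q [ 53.96  12.69 -30.35  96.14   7.11  72.77  25.25] F [ 0.37  0.41 -0.33] grip 84.6 mm 0.0
shift/200 [ 0.    0.49 -0.67] turn/180 [0. 0. 0.] deg 0.6
pred underside corners z196 [array([312.,  60.]), array([256.,  60.]), array([310., 134.]), array([258., 134.])] tab ends z166 [array([302.,  27.]), array([264.,  28.]), array([300., 165.]), array([267., 166.])]
[(5255.5, (496, 0, 64, 216), ((724.2311401367188, -233.92144775390625), (27.631134033203125, 210.1312255859375), 1.6103339195251465)), (4328.0, (254, 29, 67, 137), ((475.266845703125, -231.2105255126953), (66.2258529663086, 130.577880859375), 2.0580639839172363)), (2486.5, (522, 64, 38, 151), ((744.4935913085938, -264.74420166015625), (40.1007080078125, 158.62974548339844), 16.807870864868164))]
0  .                                                           .ooooooo     
8                                                                oooo.
[... 1499 characters left out ...]
8 ...............................                                           
176 .....................................                                     
184 .................................................                   .     
192 ..................................................................        
200 .       ..........................................................        
208 ooooooooooooooooooooooo.............................................      
216 ooooooooooooooooooooooo...............................................    
224 .. ......... .. ..... . .............................................     
232 ... .... ............. ..    .  ..................................
```

```bash
python3 - <<'E'
from go import *
c=dict(np.load("w8.npz"));h=c["hsv"]
for r in(46,54,90,110,146,156):
    print(r,[(x,int(h[r,x,1]),int(h[r,x,2])) for x in list(range(250,274,2))],[(x,int(h[r,x,1]),int(h[r,x,2])) for x in list(range(296,324,2))])
E
```

```text
46 [(250, 4, 186), (252, 25, 91), (254, 26, 79), (256, 29, 79), (258, 25, 93), (260, 4, 186), (262, 4, 186), (264, 4, 186), (266, 14, 186), (268, 100, 115), (270, 20, 77), (272, 29, 61)] [(296, 30, 60), (298, 26, 59), (300, 30, 60), (302, 26, 69), (304, 22, 70), (306, 22, 137), (308, 10, 186), (310, 10, 186), (312, 11, 186), (314, 11, 186), (316, 19, 66), (318, 20, 65), (320, 16, 64), (322, 14, 169)]
54 [(250, 4, 189), (252, 4, 189), (254, 3, 188), (256, 3, 188), (258, 3, 188), (260, 3, 188), (262, 3, 188), (264, 4, 189), (266, 12, 186), (268, 101, 116), (270, 21, 73), (272, 31, 41)] [(296, 30, 43), (298, 40, 45), (300, 45, 45), (302, 23, 68), (304, 23, 87), (306, 24, 140), (308, 9, 180), (310, 8, 186), (312, 8, 186), (314, 10, 186), (316, 10, 186), (318, 11, 186), (320, 11, 186), (322, 12, 186)]
90 [(250, 3, 186), (252, 3, 186), (254, 4, 172), (256, 15, 166), (258, 18, 181), (260, 21, 86), (262, 23, 78), (264, 23, 78), (266, 23, 77), (268, 26, 79), (270, 26, 79), (272, 29, 78)] [(296, 25, 72), (298, 25, 72), (300, 22, 71), (302, 22, 71), (304, 25, 71), (306, 22, 70), (308, 25, 71), 
[... 649 characters left out ...]
266, 25, 166), (268, 139, 121), (270, 19, 54), (272, 25, 51)] [(296, 21, 48), (298, 22, 47), (300, 21, 48), (302, 28, 91), (304, 30, 112), (306, 23, 174), (308, 22, 173), (310, 25, 174), (312, 20, 177), (314, 26, 160), (316, 15, 172), (318, 20, 179), (320, 22, 172), (322, 24, 172)]
156 [(250, 23, 176), (252, 25, 176), (254, 26, 177), (256, 27, 149), (258, 24, 173), (260, 25, 176), (262, 25, 176), (264, 23, 176), (266, 24, 167), (268, 147, 120), (270, 26, 50), (272, 27, 48)] [(296, 24, 43), (298, 25, 41), (300, 28, 46), (302, 29, 104), (304, 27, 112), (306, 24, 173), (308, 24, 173), (310, 24, 172), (312, 24, 172), (314, 26, 159), (316, 24, 169), (318, 24, 171), (320, 24, 171), (322, 24, 171)]
```

>>> carry_out(targets=[[[0.004, 0.12, 0], [0.0026, 0, -0.003]], [[0.008, 0.25, 0], [0.0026, 0, -0.003]], [[0.012, 0.38, -0.1], [0.0026, 0, -0.003]], [[0.016, 0.4915, -0.2], [0.0026, 0, -0.003]], [[0.016, 0.4915, -0.35], [0.0026, 0, -0.003]]])

```text
t: 30.0
eef_pos: [475.2, -228.6, 260.7]
orientation: [179.8, 0.1, 92.7]
force: [0.7, -0.3, 0.7]
grip_width: 0.898
finger_force: 0.0
```

>>> carry_out(targets=[[[0, 0, 0], [0, 0, 0]], [[0, 0, -0.1], [0, 0, 0]], [[0, 0, -0.2], [0, 0, 0]], [[0, 0, -0.3], [0, 0, 0]], [[0, 0, -0.39], [0, 0, 0]]])

```text
t: 30.5
eef_pos: [474.5, -232.3, 182.3]
orientation: [179.9, 0.0, 92.5]
force: [0.8, 0.6, 0.3]
grip_width: 0.899
finger_force: 0.0
```

>>> carry_out(targets=[[[0, 0, 0], [0, 0, 0]], [[0, 0, 0], [0, 0, 0]], [[0, 0, 0], [0, 0, 0]], [[0, 0, 0], [0, 0, 0]], [[0, 0, 0], [0, 0, 0]]])

```text
t: 31.0
eef_pos: [474.5, -231.6, 182.7]
orientation: [179.9, 0.0, 92.6]
force: [-0.0, 0.0, -0.9]
grip_width: 0.901
finger_force: 0.0
```

Close with low force so the arm yields little.

>>> carry_out(targets=[[[0, 0, 0], [0, 0, 0]], [[0, 0, 0], [0, 0, 0]], [[0, 0, 0], [0, 0, 0]], [[0, 0, 0], [0, 0, 0]], [[0, 0, 0], [0, 0, 0]]], hand=0.4, force=15)

```text
t: 31.5
eef_pos: [474.1, -231.4, 181.9]
orientation: [180.0, -0.0, 92.6]
force: [0.2, 0.3, -0.2]
grip_width: 0.527
finger_force: 15.0
```

>>> carry_out(targets=[[[0, 0, 0], [0, 0, 0]], [[0, 0, 0], [0, 0, 0]], [[0, 0, 0], [0, 0, 0]], [[0, 0, 0], [0, 0, 0]], [[0, 0, 0], [0, 0, 0]]])

```text
t: 32.0
eef_pos: [474.1, -231.4, 181.9]
orientation: [180.0, -0.0, 92.6]
force: [-0.4, 0.0, -0.1]
grip_width: 0.527
finger_force: 15.0
```

>>> carry_out(targets=[[[0, 0, 0.01], [0, 0, 0]], [[0, 0, 0.025], [0, 0, 0]], [[0, 0, 0.045], [0, 0, 0]], [[0, 0, 0.065], [0, 0, 0]], [[0, 0, 0.085], [0, 0, 0]]])

```text
t: 32.5
eef_pos: [474.3, -231.4, 199.5]
orientation: [180.0, 0.0, 92.6]
force: [-0.6, -0.1, -0.8]
grip_width: 0.528
finger_force: 15.0
```

>>> carry_out(targets=[[[0, 0, 0.02], [0, 0, 0]], [[0, 0, 0.045], [0, 0, 0]], [[0, 0, 0.07], [0, 0, 0]], [[0, 0, 0.1], [0, 0, 0]], [[0, 0, 0.13], [0, 0, 0]]])

```text
t: 33.0
eef_pos: [474.2, -231.4, 225.5]
orientation: [180.0, 0.0, 92.6]
force: [0.9, 0.1, -0.3]
grip_width: 0.529
finger_force: 15.0
```

>>> carry_out(targets=[[[0, 0, 0.1], [0, 0, 0]], [[0, 0, 0.25], [0, 0, 0]], [[0, 0, 0.4], [0, 0, 0]], [[0, 0, 0.5], [0, 0, 0]], [[0, 0, 0.5], [0, 0, 0]]])

```text
t: 33.5
eef_pos: [475.2, -231.6, 327.9]
orientation: [179.8, 0.1, 92.6]
force: [-0.1, 0.1, -0.5]
grip_width: 0.527
finger_force: 15.0
```

```bash
python3 - <<'E'
from go import *
log()
D=cam("side");S=cam("scene");c=cam("wrist");np.savez("w9.npz",**c)
C=np.array([474,-231.4]);ax=np.array([np.cos(np.radians(92.6)),np.sin(np.radians(92.6))]);nx=np.array([ax[1],-ax[0]])
for n,q in(("S",S),("D",D)):
    print(n,[cv2.boundingRect(k) for k in blobs(hs(q,(3,130,50),(24,255,255)),10) if abs(cv2.boundingRect(k)[0]-proj(q,np.r_[C,158])[0])<60 and abs(cv2.boundingRect(k)[1]-proj(q,np.r_[C,158])[1])<40])
    print("punch faces pred z178",[np.r_[proj(q,np.r_[C+a*ax+b*nx,178]).round(1)] for a in(-17,0,17) for b in(-8.5,8.5)])
    u,v=proj(q,np.r_[C,165]).astype(int);
    for y in range(v-22,v+23,2): print("".join("o" if (q["hsv"][y,x,1]>130 and q["hsv"][y,x,0]<15) else "b" if (q["hsv"][y,x,1]>90 and q["hsv"][y,x,0]<30) else "#" if q["hsv"][y,x,2]<70 else "." if q["hsv"][y,x,2]<140 else " " for x in range(u-30,u+30)))
E
```

```text
t 33.5 [ 475.23 -231.63  327.95] [179.77   0.13  92.56] [ 49.63   8.28 -33.88 101.54   4.91  71.38  17.03] [-0.09  0.14 -0.47] grip 0.5270873633153462 14.99438289552927
S [(156, 219, 53, 36), (177, 260, 17, 20)]
punch faces pred z178 [array([172.6, 233.4]), array([175.9, 238.3]), array([178.9, 229.9]), array([182.2, 234.8]), array([185. , 226.4]), array([188.4, 231.3])]
##############bbbb###.........................              
#################..........................      ..         
########...###.........................      ...            
####................................     ...    booob       
#..............................       ...    boooooooob     
..............................      boob booooooooooooob    
.............................  .bbboooooooooooooooooooooob  
.............................booo.....oooooooooooooooooooob 
.........................bbbbbboob...bboooooooooooooooooob. 
......................bbooob...boob...bbboooooooooooooo..   
..................boobb.boob...booob.....booooooooob......  
................booob....boob.....oob.....oooooob.......
[... 1620 characters left out ...]
oobbboooob...........        
.bbbbbbbbbbbb..........booobb.boobbbooob............        
.bbbbbbbbbbbb..........oooob...bb...booo............        
..bbbbbbbbbb...........oooo...bob...booob...........b.......
.......................oooobbbooobbboooob###.......boooooooo
  ...   ..............booooooooooooooooob###.......boooooooo
  ..     .............boooooooooooooooob.##........boooooooo
         .............boooooooooooooooob.#..................
  .     ..............boooooooooooooooo.....................
         .............booooooooooooooob......    ...........
 ..     ................bbbbbbbooobb.......       ..........
                 ........###..####.......... ...   .........
```

>>> carry_out(targets=[[[0.03, 0.16, 0], [0, 0, 0]], [[0.07, 0.32, 0], [0, 0, 0]], [[0.11, 0.48, 0], [0, 0, 0]], [[0.14, 0.64, 0], [0, 0, 0]], [[0.18, 0.8, 0], [0, 0, 0]]])

```text
t: 34.15
eef_pos: [509.6, -70.1, 323.8]
orientation: [-179.9, -0.0, 92.6]
force: [0.9, -0.4, -2.0]
grip_width: 0.532
finger_force: 15.0
```

>>> carry_out(targets=[[[0.03, 0.16, 0], [0, 0, 0]], [[0.07, 0.32, 0], [0, 0, 0]], [[0.11, 0.48, 0], [0, 0, 0]], [[0.14, 0.64, 0], [0, 0, 0]], [[0.18, 0.8, 0], [0, 0, 0]]])

```text
t: 34.65
eef_pos: [545.7, 89.7, 323.7]
orientation: [-179.9, 0.0, 92.6]
force: [0.7, -0.9, -1.5]
grip_width: 0.532
finger_force: 15.0
```

>>> carry_out(targets=[[[0.04, 0.16, 0], [0, 0, 0.002]], [[0.08, 0.32, 0], [0, 0, 0.002]], [[0.12, 0.48, 0], [0, 0, 0.002]], [[0.16, 0.62, 0], [0, 0, 0.002]], [[0.19, 0.72, 0], [0, 0, 0.002]]])

```text
t: 35.15
eef_pos: [583.7, 234.6, 323.3]
orientation: [-179.9, -0.0, 93.0]
force: [-0.9, -0.3, -1.7]
grip_width: 0.531
finger_force: 15.0
```

>>> carry_out(targets=[[[0, 0, 0], [0, 0, 0]], [[0, 0, -0.15], [0, 0, 0]], [[0, 0, -0.3], [0, 0, 0]], [[0, 0, -0.45], [0, 0, 0]], [[0, 0, -0.6], [0, 0, 0]]])

```text
t: 35.65
eef_pos: [583.6, 231.3, 202.9]
orientation: [-180.0, 0.0, 92.9]
force: [0.3, -0.3, -1.0]
grip_width: 0.531
finger_force: 15.0
```

>>> carry_out(targets=[[[0, 0, 0], [0, 0, 0]], [[0, 0, 0], [0, 0, 0]], [[0, 0, 0], [0, 0, 0]], [[0, 0, 0], [0, 0, 0]], [[0, 0, 0], [0, 0, 0]]])

```text
t: 36.15
eef_pos: [584.5, 232.7, 206.0]
orientation: [179.9, -0.0, 92.9]
force: [0.4, -0.1, -1.8]
grip_width: 0.528
finger_force: 15.0
```

Go down 52 mm (to 154), then creep to contact near 150.

>>> carry_out(targets=[[[0, 0, -0.08], [0, 0, 0]], [[0, 0, -0.16], [0, 0, 0]], [[0, 0, -0.22], [0, 0, 0]], [[0, 0, -0.26], [0, 0, 0]], [[0, 0, -0.26], [0, 0, 0]]])

```text
t: 36.65
eef_pos: [583.5, 232.4, 151.4]
orientation: [-179.9, 0.0, 92.9]
force: [0.0, 0.6, -1.5]
grip_width: 0.532
finger_force: 15.0
```

>>> carry_out(targets=[[[0, 0, -0.004], [0, 0, 0]], [[0, 0, -0.008], [0, 0, 0]], [[0, 0, -0.012], [0, 0, 0]], [[0, 0, -0.015], [0, 0, 0]], [[0, 0, -0.015], [0, 0, 0]]])

```text
t: 37.15
eef_pos: [584.2, 232.6, 150.1]
orientation: [180.0, 0.0, 92.9]
force: [0.0, -0.6, -1.8]
grip_width: 0.531
finger_force: 15.0
```

>>> carry_out(targets=[[[0, 0, -0.002], [0, 0, 0]], [[0, 0, -0.004], [0, 0, 0]], [[0, 0, -0.006], [0, 0, 0]], [[0, 0, -0.006], [0, 0, 0]], [[0, 0, -0.006], [0, 0, 0]]])

```text
t: 37.65
eef_pos: [584.2, 232.7, 149.9]
orientation: [179.9, 0.0, 92.9]
force: [-5.4, -3.4, 13.9]
grip_width: 0.532
finger_force: 15.0
```

Contact made. Release and rise.

>>> carry_out(targets=[[[0, 0, 0.004], [0, 0, 0]], [[0, 0, 0.004], [0, 0, 0]], [[0, 0, 0.004], [0, 0, 0]], [[0, 0, 0.004], [0, 0, 0]], [[0, 0, 0.004], [0, 0, 0]]], hand=0.8)

```text
t: 38.15
eef_pos: [584.1, 232.6, 149.5]
orientation: [180.0, 0.0, 92.9]
force: [0.2, -0.1, 0.3]
grip_width: 0.801
finger_force: 0.0
```

>>> carry_out(targets=[[[0, 0, 0.1], [0, 0, 0]], [[0, 0, 0.25], [0, 0, 0]], [[0, 0, 0.45], [0, 0, 0]], [[0, 0, 0.65], [0, 0, 0]], [[0, 0, 0.8], [0, 0, 0]]])

```text
t: 38.65
eef_pos: [584.3, 233.0, 312.1]
orientation: [179.9, -0.0, 92.9]
force: [0.1, -0.8, -0.4]
grip_width: 0.799
finger_force: 0.0
```

>>> carry_out(targets=[[[0, -0.2, 0], [0, 0, 0]], [[0, -0.4, 0], [0, 0, 0]], [[0, -0.6, 0], [0, 0, 0]], [[0, -0.6, 0], [0, 0, 0]], [[0, -0.6, 0], [0, 0, 0]]])

```text
t: 39.15
eef_pos: [584.3, 111.6, 309.6]
orientation: [180.0, 0.0, 92.8]
force: [0.0, -0.2, -0.1]
grip_width: 0.802
finger_force: 0.0
```

```bash
python3 - <<'E'
from go import *
log()
c=cam("wrist");S=cam("scene");h=c["hsv"]
ax=np.array([np.cos(np.radians(93)),np.sin(np.radians(93))]);nx=np.array([ax[1],-ax[0]]);C=np.array([584.2,232.7])
print("pred tab ends(z134) & underside(z164)",[proj(c,np.r_[C+a*ax+b*nx,134]).round() for a,b in((-66,18),(-66,-18),(66,18),(66,-18))],[proj(c,np.r_[C+a*ax+b*nx,164]).round() for a,b in((-32,25),(-32,-25),(32,25),(32,-25))])
for y in range(0,200,6): print("%3d"%y,"".join("G" if 45<h[y,x,0]<80 and h[y,x,1]>70 else "r" if h[y,x,1]>130 and (h[y,x,0]<5 or h[y,x,0]>174) else "#" if h[y,x,2]<60 else "." if h[y,x,2]<140 else " " for x in range(150,400,4)))
q=S;C=np.array([474,-231.4]);u,v=proj(q,np.r_[C,165]).astype(int)
for y in range(v-16,v+18,2): print("".join("o" if (q["hsv"][y,x,1]>130 and q["hsv"][y,x,0]<15) else "b" if (q["hsv"][y,x,1]>90 and q["hsv"][y,x,0]<30) else "#" if q["hsv"][y,x,2]<70 else "." if q["hsv"][y,x,2]<140 else " " for x in range(u-30,u+30)))
E
```

```text
t 39.1 [584.28 111.57 309.64] [179.97   0.01  92.8 ] [ 20.12  18.77 -46.79  94.44  14.22  72.94 -26.55] [ 0.05 -0.21 -0.12] grip 0.801663928634341 0.0
pred tab ends(z134) & underside(z164) [array([299., 144.]), array([266., 145.]), array([301.,   7.]), array([264.,   7.])] [array([309., 110.]), array([257., 111.]), array([311.,  37.]), array([256.,  37.])]
  0 GGGGGGGGGGGGGGGGGGGGGGGGGGGGGGGGGGGGGGGGGGGGGG                 
  6 GGGGGGGGGGGGGGGGGGGGGGGGGGGGGGGGGGGGGGGGGGGGGG                 
 12 GGGGGGGGGGGGGGGGGGGGGGGGGGGGG.########GGGGGGGG                 
 18 GGGGGGGGGGGGGGGGGGGGGGGGGGGGG.........GGGGGGGG                 
 24 GGGGGGGGGGGGGGGGGGGGGGGGGGGGG.........GGGGGGGG                 
 30 GGGGGGGGGGGGGGGGGGGGGGGGGGGGG.........GGGGGGGG                 
 36 GGGGGGGGGGGGGGGGGGGGGGGGGGGGG.#.......GGGGGGGG                 
 42 GGGGGGGGGGGGGGGGGGGGGGGGGGG..............GGGGG                 
 48 GGGGGGGGGGGGGGGGGGGGGGGGGGG..............GGGGG                 
 54 GGGG  r GGGGGGGGGGGGGGGGGGG..............GGGGG                 
 60 GG rrrrrrrGGGGGGGGGGGGGGGGG..............GGGGG           
[... 1896 characters left out ...]
     bbbbbbbob...bbbooobbbbbobbbbooooo..
................      bbooo.....bob..bbbbooobbbbbbbooobb....
............      bobbbbboob..bbboob.....booobbbooob........
  .......       boooo....boob.....bob.....ooooooo........#..
          .     boooob..bbbooo.....ooob...oooooob...........
      ..     boobobbooo....booob....ooooooooooooob##.....   
         bbooobobbbobooo.....ooob..booooooooooooob....      
      boooobbbbbbbbbbbooob....ooooooooooooooooooob.         
     boobbbbbbbobbboobooooo.booooooooooooooooobb..    ...   
    ..ooobobboooobbobbooooooooooooooooooooob.....      ..   
        oooobbbbbbooooooooooooooooooooob.....  ...          
         bobbobooooob....boooooooooob....      ..
```

The rack lies flat on the mat as predicted, the tin is unmoved, and the punches stand in the cover.

```bash
python3 -c "
from workcell import arm
print(arm.close_job())"
```

```text
the job is handed in; nothing more can be done
None
```

I handed in the job at about 39 s: the punches stand in the orange cover in the drip tray, faces up, and the empty rack lies flat, upside down, on the green mat. I confirmed both from camera pixel data, but could not count all six punches one by one.

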